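# Hang the dish brushes in the under-sink drying caddy

### The job

Put the washed palm brushes away in the pull-out drying caddy under the shelf: first pull the caddy fully out, then slide the drip tray onto its deck, centred under the hanging rail and back against the strip behind. Next hang every brush upright in the slotted rail, passing its waist in through the open mouth so that the knob sits on the strips behind the lip, and finally push the caddy back until it snaps fully home. Leave the jar and the bottles alone.

Things in the scene. Friction and masses are not known exactly. Their poses are not given: they have to be found in the camera images.
- caddy (a joint): how far the steel pull-out caddy stands out, m: 0 fully home, 0.17 fully out at its stop; it moves towards -y of rail_mid as this grows, with 2.5 N friction, and stays where left. A spring pawl keeps it home: going in it resists with up to 13 N in all between 15 and 7 mm, then snaps to 0. The caddy is an 80 x 250 mm deck (top 22 mm above the table) under a hanging rail on 4 corner posts
- rail_mid (a point): middle of the hanging rail, level with its top, 130 mm above the table; moves with the caddy. y runs along the rail to its closed end, z up, x to the open front of the caddy, away from the robot. The rail: two flat strips 8 mm thick, 25 mm wide, 30 mm slot between them, y -125 mm (open mouth) to +113 mm (slot end). Corner posts below leave 72 mm free in x, 234 mm in y
- rail_mouth (a point): centre of the rail's open mouth, level with the strips' top, 125 mm on the -y side of rail_mid, same axes. From here to 8 mm inwards a lip stands 6 mm higher on both strips: knobs pass over it, heads under the strips (undersides 122 mm above the table)
- caddy_handle (a point): grip point of the caddy's wooden handle, an upright blade 34 mm along x, 12 mm along y (pinch it along y), top 115 mm above the table; the point is 85 mm above the table, at (75, -115) mm from rail_mid in x, y
- tray_place (a point): point on the deck, 22 mm above the table, where the drip tray's origin belongs, axes parallel (same axes as rail_mid; it is at x = 8 mm from it). At x = -37 mm from here a strip 14 mm high along the deck stops the tray: pushed fully in, the tray's origin is 2 mm on the -x side of this point
- tray: grey plastic drip tray, open box 70 mm (x) by 200 mm (y), 16 mm high, 0.15 kg; origin at the centre of its underside, z up. Held by an upright tab on its front (+x) side: x 35 to 75 mm, 10 mm thick along y (at y = 0), up to 95 mm above the underside; a good grip is x = 60, y = 0, z = 75 mm
- runner: fixed base of the caddy with a white shelf board; origin on the table under the caddy's middle when home, axes as rail_mid. Board: x -75 to 75, y 20 to 220 mm, 200 to 216 mm above the table, with a box on it up to 269 mm; end panel at y 206 to 220 mm, thin posts at x = +-69, y = 30 mm
- brush0: wooden palm brush standing on the table (may be absent), 110 mm tall, 0.14 kg; origin at the centre of its underside, z up to the knob. Weighted head: diameter 52 mm, height 0 to 40 mm; waist: diameter 20, 40 to 72 mm; knob: diameter 42, 72 to 110 mm. Hung in the rail, the knob sits on the strips and the origin is 72 mm below their top
- brush1: wooden palm brush standing on the table (may be absent), 110 mm tall, 0.14 kg; origin at the centre of its underside, z up to the knob. Weighted head: diameter 52 mm, height 0 to 40 mm; waist: diameter 20, 40 to 72 mm; knob: diameter 42, 72 to 110 mm. Hung in the rail, the knob sits on the strips and the origin is 72 mm below their top
- brush2: wooden palm brush standing on the table (may be absent), 110 mm tall, 0.14 kg; origin at the centre of its underside, z up to the knob. Weighted head: diameter 52 mm, height 0 to 40 mm; waist: diameter 20, 40 to 72 mm; knob: diameter 42, 72 to 110 mm. Hung in the rail, the knob sits on the strips and the origin is 72 mm below their top
- brush3: wooden palm brush standing on the table (may be absent), 110 mm tall, 0.14 kg; origin at the centre of its underside, z up to the knob. Weighted head: diameter 52 mm, height 0 to 40 mm; waist: diameter 20, 40 to 72 mm; knob: diameter 42, 72 to 110 mm. Hung in the rail, the knob sits on the strips and the origin is 72 mm below their top
- jar: glass jar with a wooden lid, diameter 70 mm, 95 mm high; origin at the centre of its underside; not part of the job, leave alone
- soap: white soap bottle, diameter 64 mm, 170 mm high; origin at the centre of its underside; not part of the job, leave alone
- spray: amber spray bottle, diameter 64 mm, 181 mm high; origin at the centre of its underside; not part of the job, leave alone
There are look-alikes about, which are no part of the job. What is shaped like the brush1 but pink is not meant. What is shaped like the tray but purple is not meant.

How it is judged:
By the outcome, as a careful person would: the job done as asked, in the order asked, and still so for the second after the job is handed in, with the robot touching nothing.
Of brush0, brush1, brush2, brush3 only 2 to 4 are there at a start; the rules pass over those that are not, and their reading is None.
At some moment in a run one of brush0, brush1, brush2, brush3, tray may be knocked a few centimetres aside while the robot is not near it.
It also fails if it takes over 210 s, if anything falls off the work surface, if the arm or the gripper's body presses on something with over 40 N, if the wrist force passes 120 N, or if a joint passes its speed limit or range.

### The arm

A 6-joint arm with a two-finger parallel gripper is mounted at the origin on the work surface. World frame = base frame: x ahead of the robot, y to its left, z up, the work surface at z = 0. Lengths are in m, angles in rad, forces in N, time in s.
With the tool pointing down it reaches from about 0.3 to 0.875 m from the base axis. Payload 6.4 kg.
Tool frame: the origin (TCP) lies at the very end of the fingers, on their centre line; the grasp point (between the pads) lies 19 mm behind it; z points along the fingers, y is the direction in which the jaws open and shut (so a half turn about z gives the same grasp; the last joint's range is limited). The gripper opens to 85 mm and grips with 20 to 120 N. Pads are 22 mm wide; open, the fingers measure 114 mm over their backs; the gripper's body (76 mm by 85 mm) begins 54 mm behind the grasp point. The pads swing forward as they close: fully open they stand 13 mm farther back than shut.
Start: joints at [1.109, 0.181, 1.607, -0, 1.354, -0.206], TCP at [0.145, 0.556, 0.231] pointing down, gripper open.
Joint ranges: [-2.99, 2.99], [-0.89, 2.07], [0.3, 2.58], [-1.14, 4.28], [0, 2.63], [-3.12, 3.12]. Speed limits (rad/s): [2.57, 2.57, 3.01, 3.14, 3.14, 3.14].

### API

Orientations are given as a unit quaternion [w, x, y, z].
In Python, from workcell import status, imaging, job gives the robot as it stands. The module is installed in compiled form; this text tells all that it offers.
- The arm moves only by the tool move_arm, never from a script. Its argument "series" is a list of rows, each a list of 7 numbers: the shift along the tool's x, y, z scaled (see below), then the turn, a rotation vector about the tool's x, y, z scaled (see below), then the finger opening in mm, from 0 to 85.4. A call has 1 to 12 rows; each row is the pose to reach, as a shift and turn from the pose measured when the call began, along the tool's axes at that moment; what a row does not reach only later rows make up. The controller multiplies each number of a shift by 0.1 m and each number of a turn by 90 degrees. A row lasts 1/8 s, in which the tool goes at most 62.5 mm and 10.7 degrees, less where a joint would pass 70% of its speed; a pose out of reach is approached as far as the arm can. A call with a number of a shift or a turn outside -1 to 1 is refused whole. A call with a gripper value outside its range is refused whole. The fingers move at their own pace and stop on an object; "grip_force" is the grip in N (left out, the last holds). Time passes only in rows, so rows that repeat a pose let the fingers close. It gives the time, the measured TCP pose, the force and the opening at its end, in the units of the state.
- status.sense(): the state, without advancing time (a new reading comes with each control period).
- imaging.capture(name): name is "side" or "top" or "wrist"; returns a dict with "pixels" (400x640x3 uint8, red, green, blue), "mtx" (3x3 intrinsics, pixels), "position" and "rotation" of the camera in the world; the wrist camera has in their place "T_tool_cam" (4x4, takes a point from camera to tool coordinates, whose origin is the TCP and whose axes are the flange's). Camera axes: x right, y down, z forward; pixel columns grow to the right and rows downward; lengths in m; the calibration is good to about 2 mm. The wrist camera is an equidistant fisheye: a pixel r from the principal point sees the ray r / f radians off the axis. A picture is of the moment at which its call begins: read the wrist's pose just before it. There is no depth.
- job.hand_in(): hands the job in, once; it reports no verdict.
The state is a dict: "time_s": time; "joint_positions": joint angles; "qd": joint speeds; "effort": joint torques, N m; "tool_pos": TCP position; "ee_rot": TCP orientation; "contact_force": force on the tool from outside, world axes, zero at the start; "moment": the same for the moment, N m; "width": opening from 0.0 (shut) to 1.0 (fully open).
Only numpy, scipy, OpenCV 4.12 (cv2) and the standard library are available. Lean on these libraries where they do the work, as an engineer would, in place of code of your own. Each camera call takes 0.05 s, during which the arm holds its last target.

## Working session

There is one attempt and no reset: what is moved stays moved. The work goes in short steps, Python scripts to look and compute and a tool call to move; the robot and the scene stay as the last step left them, time stands still between calls to the robot, and variables do not carry over. Pictures are saved under pics/ and viewed, and the job is handed in when it is done.

Besides the shell and the picture viewer there is one more tool, called after "Emit:" as a command line: name --pt "numbers of a row" for each row, then --argument value for the rest. move_arm: Moves the arm, as the interface text tells. Its arguments: {"type":"object","properties":{"series":{"type":"array","items":{"type":"array","items":{"type":"number"}}},"grip_force":{"type":"number"}},"required":["series"]}

```bash
mkdir -p pics; ls
cat > h.py <<'E'
import numpy as np, cv2
from workcell import status, imaging, job
from scipy.spatial.transform import Rotation as R
def cap(n,f=None):
    s=status.sense(); d=imaging.capture(n)
    if f: cv2.imwrite('pics/'+f+'.png',cv2.cvtColor(d['pixels'],cv2.COLOR_RGB2BGR))
    return s,d
E
python3 - <<'E'
from h import *
for n in ['side','top','wrist']:
    s,d=cap(n,n+'0')
    print(n,{k:(v.tolist() if hasattr(v,'tolist') else v) for k,v in d.items() if k!='pixels'})
print(s)
E
```

```text
pics
side {'mtx': [[474.33251281205037, 0.0, 315.396370444779], [0.0, 474.33251281205037, 194.56086255274997], [0.0, 0.0, 1.0]], 'position': [0.007061635455763448, -0.6768566193215356, 1.2666420871434345], 'rotation': [-0.28027190936709695, 0.9069079122436147, -0.29878956811338386, 0.098440284011513]}
top {'mtx': [[504.8394158416968, 0.0, 323.00538883045743], [0.0, 504.8394158416968, 196.73796476771807], [0.0, 0.0, 1.0]], 'position': [0.28440987802036055, -0.02110886789840539, 1.6870888119174559], 'rotation': [0.050245767501185784, -0.7001170686452027, 0.7108636552310967, -0.04454566995062058]}
wrist {'mtx': [[309.70691628693146, 0.0, 324.0416363213107], [0.0, 309.70691628693146, 200.35758264412948], [0.0, 0.0, 1.0]], 'T_tool_cam': [[-0.000817111118226834, -0.9477476414105523, -0.31901996885799344, 0.08178829360390005], [0.9999989715064277, -0.0011504414832664302, 0.0008564289109912621, 0.0009140112963293978], [-0.001178692286592414, -0.3190189409504209, 0.9477476066967218, -0.14131067083070886], [0.0, 0.0, 0.0, 1.0]]}
{'time_s': 0.1, 'joint_positions': array([ 1.10867952e+00,  1.81481977e-01,  1.60790429e+00, -6.14534472e-06,
        1.35378959e+00, -2.06305728e-01]), 'qd': array([-0.00150674, -0.00086684, -0.00122368,  0.00076532, -0.00045762,
       -0.00182878]), 'effort': array([ 1.89424818e-04, -4.45884311e+01, -3.52234840e+01, -3.17947361e-04,
        4.16128270e-03,  1.06326075e-05]), 'tool_pos': array([0.14525604, 0.55584104, 0.23046747]), 'ee_rot': array([-2.56830877e-04,  1.27556376e-01,  9.91831006e-01, -7.48787273e-04]), 'contact_force': array([ 0.07921716, -1.32537241, -0.64201808]), 'moment': array([ 0.02185536,  0.01165701, -0.00565879]), 'width': 1.000319077325396}
```

View pics/side0.png

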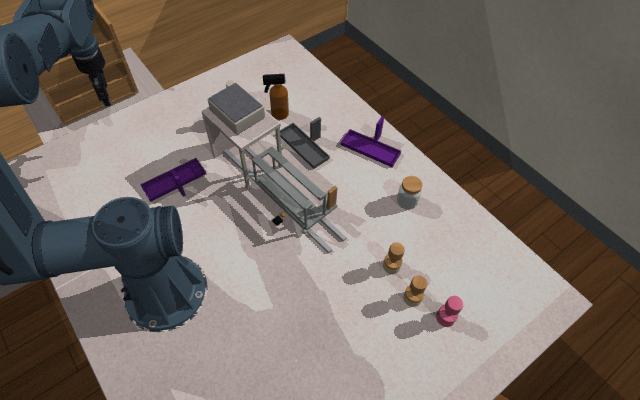

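View pics/top0.png

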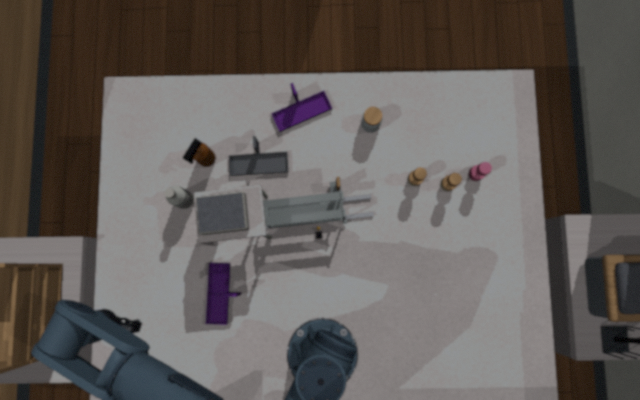

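View pics/wrist0.png

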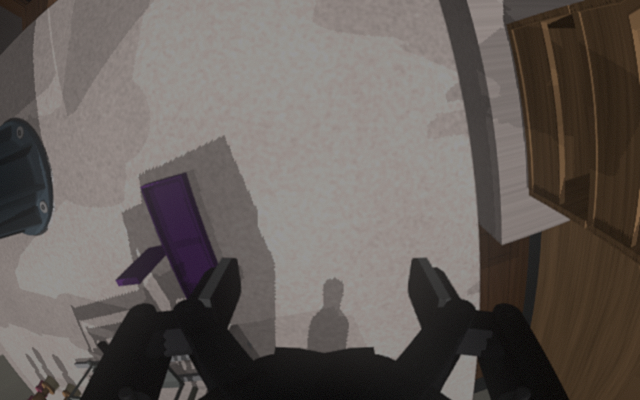

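```bash
cat >> h.py <<'E'
def Rc(d):
    q=d['rotation']; 
    q=np.array(q)
    if q.shape==(3,3): return q
    return R.from_quat([q[1],q[2],q[3],q[0]]).as_matrix()
def ray(d,u,v):
    K=d['mtx']; r=Rc(d)@np.array([(u-K[0,2])/K[0,0],(v-K[1,2])/K[1,1],1]); return np.array(d['position']),r/np.linalg.norm(r)
def onz(d,u,v,z):
    p,r=ray(d,u,v); return p+r*(z-p[2])/r[2]
def proj(d,P):
    c=Rc(d).T@(np.array(P)-d['position']); K=d['mtx']; return K[:2,:2].diagonal()*c[:2]/c[2]+K[:2,2]
def tri(d1,p1,d2,p2):
    a,r=ray(d1,*p1); b,s=ray(d2,*p2)
    A=np.stack([r,-s],1); t=np.linalg.lstsq(A,b-a,rcond=None)[0]
    m=a+r*t[0]; n=b+s*t[1]; return (m+n)/2,np.linalg.norm(m-n)
def toolT(s):
    q=s['ee_rot']; T=np.eye(4); T[:3,:3]=R.from_quat([q[1],q[2],q[3],q[0]]).as_matrix(); T[:3,3]=s['tool_pos']; return T
def wray(s,d,u,v):
    K=d['mtx']; x=(u-K[0,2])/K[0,0]; y=(v-K[1,2])/K[1,1]; t=np.hypot(x,y); 
    c=np.array([np.sin(t)*x/max(t,1e-9),np.sin(t)*y/max(t,1e-9),np.cos(t)])
    T=toolT(s)@d['T_tool_cam']; return T[:3,3],T[:3,:3]@c
def wonz(s,d,u,v,z):
    p,r=wray(s,d,u,v); return p+r*(z-p[2])/r[2]
def wproj(s,d,P):
    T=toolT(s)@d['T_tool_cam']; c=T[:3,:3].T@(np.array(P)-T[:3,3]); t=np.arctan2(np.hypot(c[0],c[1]),c[2]); e=c[:2]/np.hypot(c[0],c[1])
    return e*t*d['mtx'][0,0]+d['mtx'][:2,2]
def crop(d,f,x0,y0,x1,y1,k):
    im=cv2.cvtColor(d['pixels'],cv2.COLOR_RGB2BGR)[y0:y1,x0:x1]
    cv2.imwrite('pics/'+f+'.png',cv2.resize(im,None,fx=k,fy=k,interpolation=cv2.INTER_CUBIC))
E
python3 - <<'E'
from h import *
s,d=cap('side'); crop(d,'sideA',200,60,400,260,3.0) if 0 else crop(d,'sideA',190,60,390,260,3)
s,d=cap('top'); crop(d,'topA',170,80,390,280,3)
crop(d,'topB',340,80,540,280,3)
E
```

```text
(no output)
```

View pics/sideA.png

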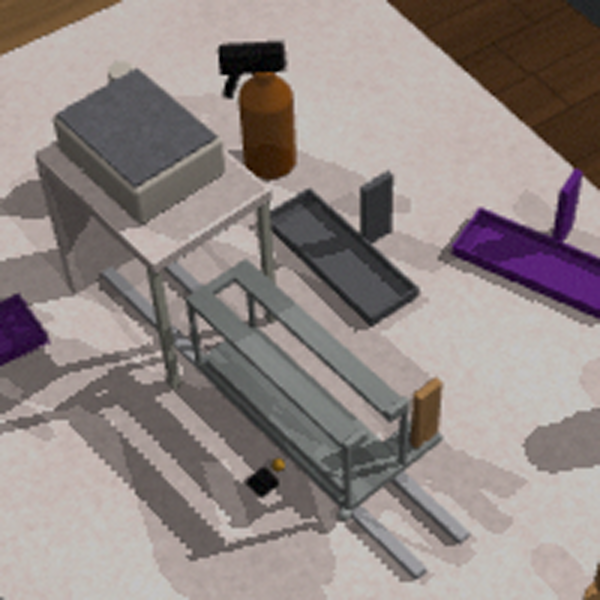

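View pics/topA.png

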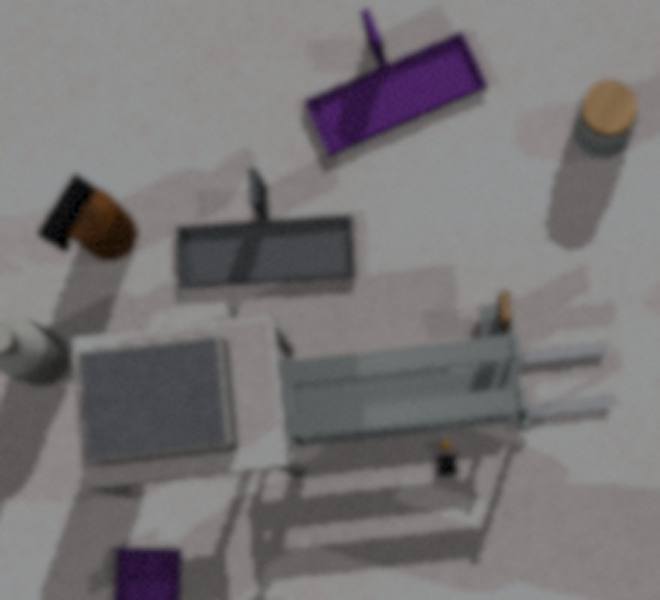

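Run:
```python
from h import *
s,d=cap('side'); crop(d,'sideB',245,140,345,240,6)
s,d=cap('top'); crop(d,'topC',255,160,385,260,6); crop(d,'topD',220,120,300,200,7)
s,d=cap('side'); crop(d,'sideD',270,100,340,180,7)
```

```text
(no output)
```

View pics/sideB.png

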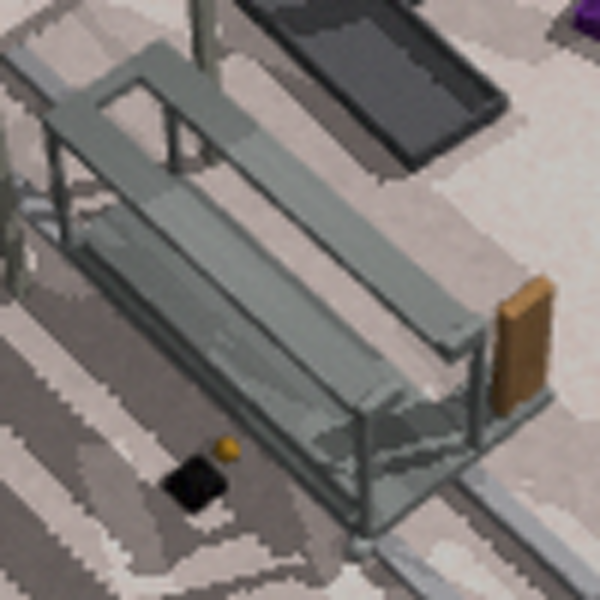

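View pics/topC.png

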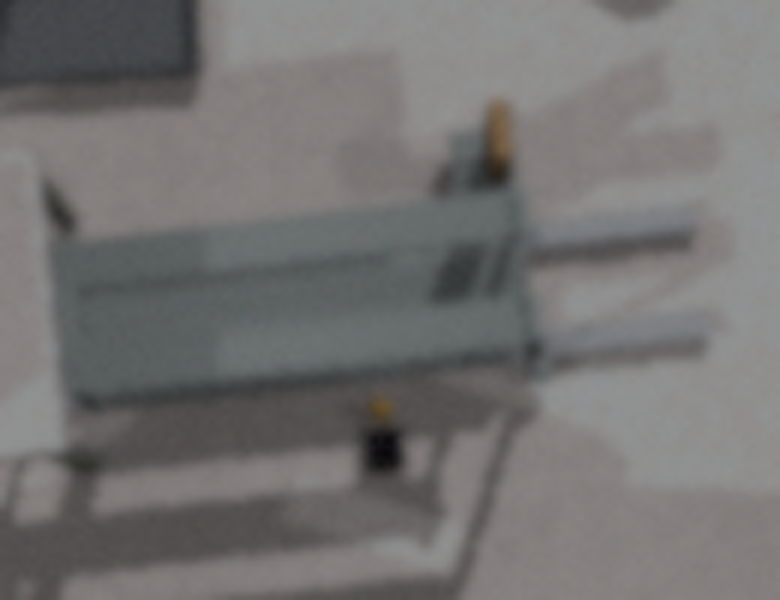

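View pics/topD.png

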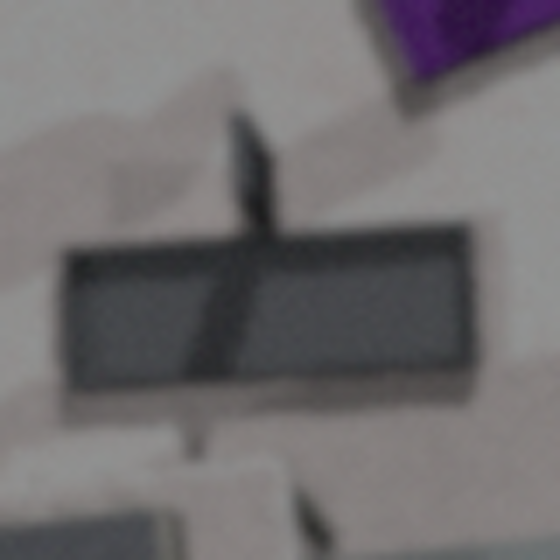

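View pics/sideD.png

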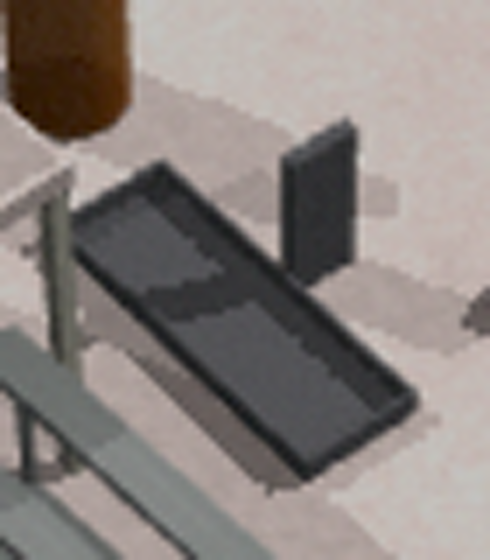

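View pics/topB.png

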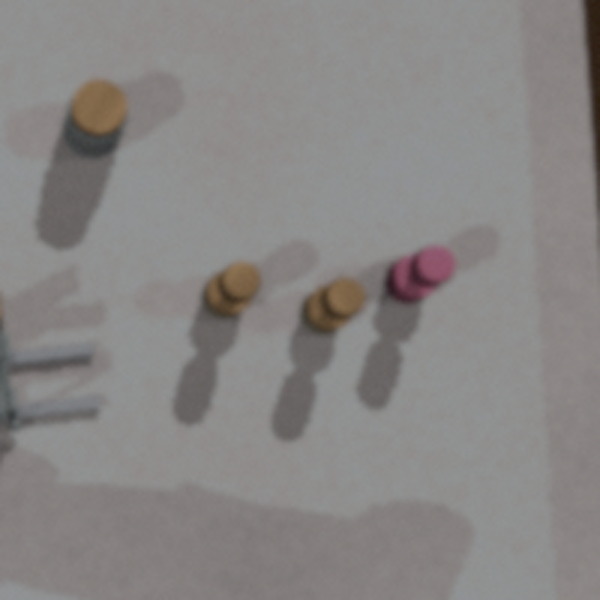

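Run:
```python
from h import *
_,S=cap('side'); _,T=cap('top')
f=lambda x0,y0,k,p:((p[0]+.5)/k-.5+x0,(p[1]+.5)/k-.5+y0)
sb=lambda *p:f(245,140,6,p); tc=lambda *p:f(255,160,6,p)
sd=lambda *p:f(270,100,7,p); td=lambda *p:f(220,120,7,p)
for n,p,z in [('mouth near',(359,410),.136),('mouth far',(486,318),.136),('rear far',(163,42),.13),('rear near',(47,118),.13),('handle top',(525,288),.115)]:
    print(n,onz(S,*sb(*p),z).round(4))
for n,p,z in [('mouth far',(517,190),.136),('mouth near',(530,355),.136),('handle top',(497,105),.115)]:
    print('T',n,onz(T,*tc(*p),z).round(4))
for n,p in [('bl',(70,240)),('tl',(165,163)),('r',(418,398)),('b',(310,478))]:
    print('tray S',n,onz(S,*sd(*p),.016).round(4))
print('tab top S',onz(S,*sd(318,140),.095))
for n,p in [('tl',(65,255)),('tr',(468,230)),('br',(478,370)),('bl',(65,390))]:
    print('tray T',n,onz(T,*td(*p),.016).round(4))
print('tab top T',onz(T,*td(238,118),.095), onz(T,*td(247,180),.095))
# brushes
def cents(d,lo,hi,amin):
    h=cv2.cvtColor(d['pixels'],cv2.COLOR_RGB2HSV); m=cv2.inRange(h,lo,hi)
    n,l,st,c=cv2.connectedComponentsWithStats(m)
    return [(st[i].tolist()) for i in range(1,n) if st[i][4]>amin]
print('S',cents(S,(8,90,60),(24,255,255),25)); print('T',cents(T,(8,90,40),(24,255,255),25))
```

```text
mouth near [ 0.4295 -0.0782  0.136 ]
mouth far [ 0.5102 -0.0716  0.136 ]
rear far [0.4834 0.1702 0.13  ]
rear near [0.4075 0.1629 0.13  ]
handle top [ 0.5462 -0.0573  0.115 ]
T mouth far [ 0.5102 -0.0654  0.136 ]
T mouth near [ 0.4244 -0.0705  0.136 ]
T handle top [ 0.5586 -0.0564  0.115 ]
tray S bl [0.5856 0.2875 0.016 ]
tray S tl [0.6541 0.3022 0.016 ]
tray S r [0.6643 0.1039 0.016 ]
tray S b [0.5929 0.0955 0.016 ]
tab top S [0.68132476 0.20933634 0.095     ]
tray T tl [0.6541 0.3072 0.016 ]
tray T tr [0.6632 0.1122 0.016 ]
tray T br [0.5944 0.1078 0.016 ]
tray T bl [0.5879 0.3065 0.016 ]
tab top T [0.7000169  0.21214495 0.095     ] [0.67059282 0.20787511 0.095     ]
S [[0, 0, 23, 25, 393], [91, 0, 257, 104, 14757], [309, 36, 69, 44, 1436], [39, 54, 66, 71, 2614], [344, 63, 101, 76, 3156], [270, 84, 19, 35, 442], [0, 105, 43, 56, 1666], [410, 118, 230, 238, 13565], [402, 176, 20, 18, 290], [328, 186, 9, 23, 155], [384, 243, 20, 27, 385], [405, 275, 22, 28, 416], [45, 278, 13, 20, 72], [54, 298, 14, 22, 125], [582, 300, 58, 80, 2029], [64, 319, 14, 23, 128], [75, 343, 12, 23, 112], [607, 347, 33, 53, 1027], [528, 357, 13, 13, 37], [494, 393, 15, 7, 53]]
T [[0, 0, 42, 237, 8093], [39, 0, 541, 237, 50219], [365, 108, 16, 17, 225], [193, 143, 22, 20, 217], [409, 169, 17, 16, 191], [442, 174, 19, 16, 208], [603, 255, 37, 66, 1063], [0, 264, 62, 109, 4986], [556, 353, 39, 47, 1416], [0, 384, 17, 16, 265], [29, 384, 60, 16, 840]]
```

```bash
cat >> h.py <<'E'
def go(x,y,z,ang=None):
    """print shift (units .1m) and turn to TCP target, tool down, tool y axis at ang deg in world"""
    s=status.sense(); T=toolT(s); dp=T[:3,:3].T@(np.array([x,y,z])-T[:3,3])/0.1
    cur=np.degrees(np.arctan2(T[1,1],T[0,1])); ang=cur if ang is None else ang
    a=np.radians(ang); Y=np.array([np.cos(a),np.sin(a),0]); Z=np.array([0,0,-1.]); W=np.stack([np.cross(Y,Z),Y,Z],1)
    rv=R.from_matrix(T[:3,:3].T@W).as_rotvec()/(np.pi/2)
    print('shift',dp.round(3),'turn',rv.round(3),'cur',s['tool_pos'].round(4),'yang',cur.round(2),'w',round(float(s['width']),3),'F',s['contact_force'].round(1),'t',round(s['time_s'],2),'q',s['joint_positions'].round(2))
E
python3 -c "
from h import *
go(.545,-.055,.33,95.8)"
```

```text
shift [-5.412 -4.903 -0.987] turn [-0.    -0.    -0.227] cur [0.1454 0.5563 0.2313] yang 75.34 w 0.999 F [-0.1 -0.1  0.9] t 0.5 q [ 1.11  0.18  1.61  0.    1.35 -0.21]
```

Emit:
move_arm --pt "0 0 -1 0 0 -0.1 50" --pt "0 0 -1 0 0 -0.228 50" --pt "0 0 -1 0 0 -0.228 50"

```text
time_s: 0.88
tool_pos: [0.1462, 0.5579, 0.3356]
ee_rot: [0.002, -0.052, 0.999, 0.003]
contact_force: [0.3, 0.9, -0.9]
width: 0.587
```

```bash
python3 -c "
from h import *
go(.545,-.055,.33,95.8)"
```

```text
shift [-3.33  -6.51   0.028] turn [0.004 0.003 0.002] cur [0.1462 0.5579 0.3356] yang 95.96 w 0.587 F [ 0.3  0.9 -0.9] t 0.88 q [ 1.11  0.11  1.48 -0.    1.55 -0.57]
```

Emit:
move_arm --pt "-0.25 -0.5 -0.1 0 0 0 50" --pt "-0.5 -1 -0.1 0 0 0 50"

```text
time_s: 1.12
tool_pos: [0.2066, 0.4627, 0.3449]
ee_rot: [0.002, -0.052, 0.999, 0.003]
contact_force: [1.1, -0.4, 0.8]
width: 0.586
```

Emit:
move_arm --pt "-0.25 -0.5 0 0 0 0 50" --pt "-0.5 -1 0 0 0 0 50"

```text
time_s: 1.38
tool_pos: [0.267, 0.3667, 0.3433]
ee_rot: [0.002, -0.052, 0.999, 0.003]
contact_force: [1.1, 0.1, -0.8]
width: 0.583
```

Emit:
move_arm --pt "-0.25 -0.5 0 0 0 0 50" --pt "-0.5 -1 0 0 0 0 50"

```text
time_s: 1.62
tool_pos: [0.3272, 0.2706, 0.3418]
ee_rot: [0.001, -0.051, 0.999, 0.003]
contact_force: [0.5, 0.9, -0.0]
width: 0.584
```

Emit:
move_arm --pt "-0.25 -0.5 0 0 0 0 50" --pt "-0.5 -1 0 0 0 0 50"

```text
time_s: 1.88
tool_pos: [0.3874, 0.1745, 0.3403]
ee_rot: [0.0, -0.051, 0.999, 0.003]
contact_force: [1.2, 0.8, -0.1]
width: 0.588
```

Emit:
move_arm --pt "-0.25 -0.5 0 0 0 0 50" --pt "-0.5 -1 0 0 0 0 50" --pt "-0.5 -1 0 0 0 0 50"

```text
time_s: 2.25
tool_pos: [0.4481, 0.0769, 0.3383]
ee_rot: [-0.001, -0.047, 0.999, 0.002]
contact_force: [-0.3, 0.7, -0.3]
width: 0.587
```

```bash
python3 -c "
from h import *
go(.545,-.055,.25,95.8)
cap('wrist','w1');cap('top','t1');cap('side','s1')"
```

```text
shift [-0.842 -1.409  0.874] turn [ 0.003 -0.001 -0.005] cur [0.4481 0.0769 0.3383] yang 95.39 w 0.587 F [-0.3  0.7 -0.3] t 2.25 q [-0.1  -0.17  1.75  0.    1.57 -1.76]
```

View pics/w1.png

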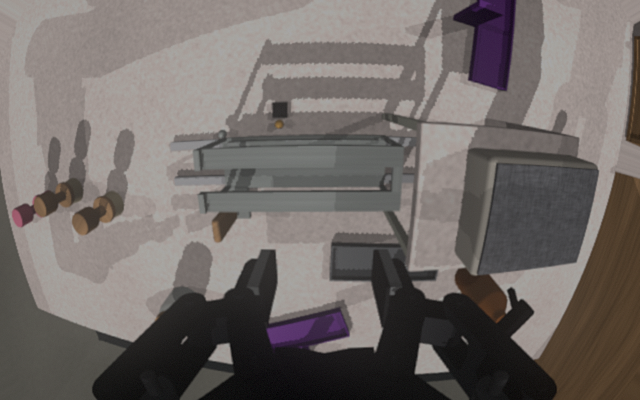

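View pics/t1.png

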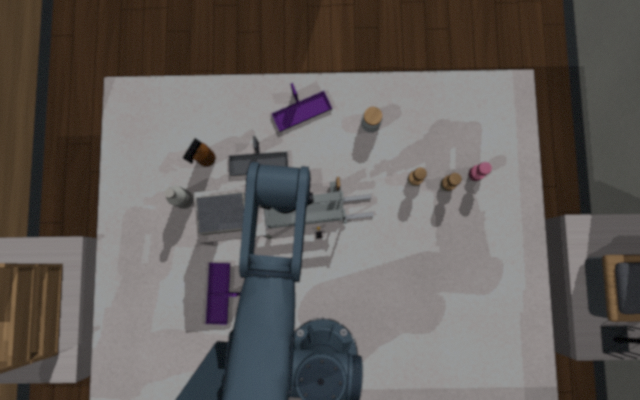

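```bash
python3 -c "
from h import *
s,d=cap('wrist');crop(d,'w1c',180,120,440,280,3)"
```

```text
(no output)
```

View pics/w1c.png

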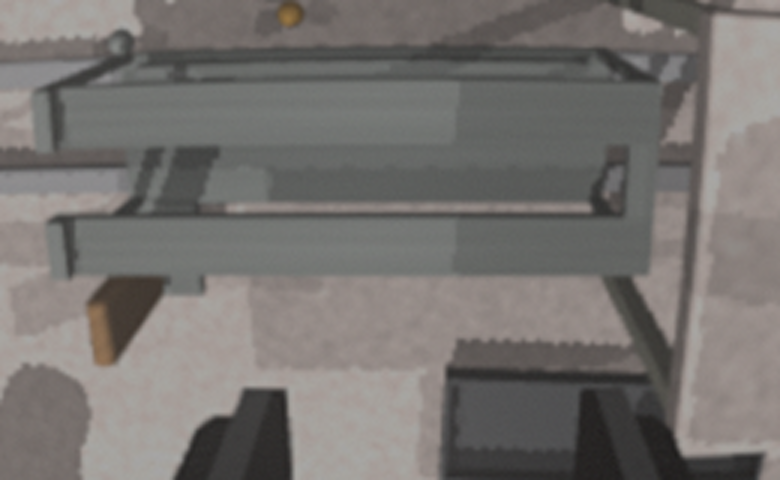

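```bash
python3 -c "
from h import *
s,d=cap('wrist')
f=lambda p:((p[0]+.5)/3-.5+180,(p[1]+.5)/3-.5+120)
P={k:wonz(s,d,*f(p),z)[:2] for k,p,z in [('mn',(36,90),.136),('mf',(50,278),.136),('mni',(38,148),.136),('mfi',(50,216),.136),('rn',(658,82),.13),('rf',(648,274),.13),('sn',(626,146),.13),('sf',(626,214),.13),('h',(104,332),.115)]}
for k in P: print(k,P[k].round(4))
m=(P['mn']+P['mf']+P['mni']+P['mfi'])/4; r=(P['rn']+P['rf'])/2; print('mouth',m,'rear',r, np.linalg.norm(r-m)); u=(r-m)/np.linalg.norm(r-m); print(np.degrees(np.arctan2(u[1],u[0])),'mid',m+.125*u,'handle',m+.125*u+.075*np.array([u[1],-u[0]])-.115*u)
"
```

```text
mn [ 0.433  -0.0764]
mf [ 0.5125 -0.0719]
mni [ 0.4567 -0.0756]
mfi [ 0.4851 -0.0708]
rn [0.4091 0.1671]
rf [0.4879 0.1762]
sn [0.4358 0.1581]
sf [0.4634 0.1626]
h [ 0.5448 -0.0554]
mouth [ 0.4718258  -0.07370206] rear [0.44851132 0.17162897] 0.2464363601151627
95.42867313218035 mid [0.45999999 0.05073729] handle [ 0.54554334 -0.05665142]
```

```bash
python3 -c "
from h import *
go(.546,-.056,.16,95.4)"
```

```text
shift [-0.848 -1.476  1.788] turn [0.004 0.    0.005] cur [0.4466 0.0811 0.3396] yang 95.87 w 0.584 F [ 0.3 -0.6 -0.5] t 2.5 q [-0.09 -0.18  1.75  0.01  1.57 -1.76]
```

Emit:
move_arm --pt "-0.4 -0.5 0 0 0 0 50" --pt "-0.85 -1 0.4 0 0 0 50" --pt "-0.85 -1 0.8 0 0 0 50"

```text
time_s: 2.88
tool_pos: [0.5439, -0.0101, 0.2595]
ee_rot: [0.002, -0.051, 0.999, 0.002]
contact_force: [-0.5, 0.2, -0.2]
width: 0.588
```

Emit:
move_arm --pt "0 -0.25 0.4 0 0 0 50" --pt "0 -0.48 0.8 0 0 0 50" --pt "0 -0.48 0.8 0 0 0 50" --pt "0 -0.48 0.8 0 0 0 50"

```text
time_s: 3.38
tool_pos: [0.5498, -0.0563, 0.1808]
ee_rot: [0.003, -0.052, 0.999, 0.002]
contact_force: [0.2, -0.1, -0.1]
width: 0.588
```

```bash
python3 -c "
from h import *
go(.546,-.056,.081,95.4);cap('wrist','w2')
s,d=cap('wrist'); print([wproj(s,d,(.5455+a,-.0565+b,.115)) for a in(-.017,.017) for b in (-.006,.006)])"
```

```text
shift [0.044 0.004 0.998] turn [0.002 0.004 0.006] cur [ 0.5498 -0.0563  0.1808] yang 95.94 w 0.588 F [ 0.2 -0.1 -0.1] t 3.38 q [-0.32  0.18  1.72  0.01  1.24 -2.  ]
[array([317.07194377, 185.04827926]), array([334.19422635, 186.73090939]), array([312.66007973, 229.39969387]), array([328.91940337, 230.91068587])]
```

View pics/w2.png

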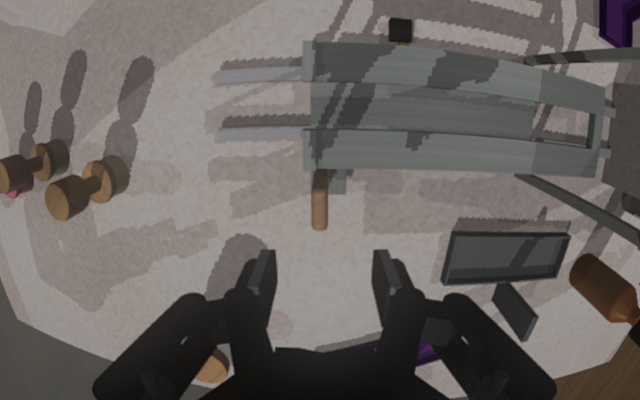

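Emit:
move_arm --pt "0 0 0.4 0 0 0 50" --pt "0 0 0.8 0 0 0 50" --pt "0.01 0 1 0 0 0.006 50" --pt "0.01 0 1 0 0 0.006 50" --pt "0.01 0 1 0 0 0.006 50"

```text
time_s: 4.1
tool_pos: [0.5517, -0.0563, 0.0837]
ee_rot: [0.006, -0.048, 0.999, 0.001]
contact_force: [-0.4, 0.5, 0.9]
width: 0.584
```

Emit:
move_arm --pt "0 0 0 0 0 0 5" --pt "0 0 0 0 0 0 5" --pt "0 0 0 0 0 0 5" --pt "0 0 0 0 0 0 5" --pt "0 0 0 0 0 0 5" --pt "0 0 0 0 0 0 5" --grip_force 60

```text
time_s: 4.85
tool_pos: [0.5529, -0.0569, 0.0853]
ee_rot: [0.007, -0.048, 0.999, 0.0]
contact_force: [-0.7, -0.5, 6.6]
width: 0.129
```

Emit:
move_arm --pt "0 -0.1 0 0 0 0 5" --pt "0 -0.2 0 0 0 0 5" --pt "0 -0.3 0 0 0 0 5" --pt "0 -0.4 0 0 0 0 5" --pt "0 -0.5 0 0 0 0 5"

```text
time_s: 5.48
tool_pos: [0.5579, -0.1075, 0.0854]
ee_rot: [0.007, -0.048, 0.999, 0.0]
contact_force: [2.3, 3.3, -0.7]
width: 0.129
```

```bash
python3 -c "
from h import *
go(.546,-.056,.081,95.4);cap('wrist','w3');cap('top','t3');cap('side','s3')"
```

```text
shift [0.07  0.524 0.043] turn [-0.     0.009  0.001] cur [ 0.5579 -0.1075  0.0854] yang 95.47 w 0.129 F [ 2.3  3.3 -0.7] t 5.47 q [-0.4   0.33  1.74  0.01  1.05 -2.07]
```

View pics/s3.png

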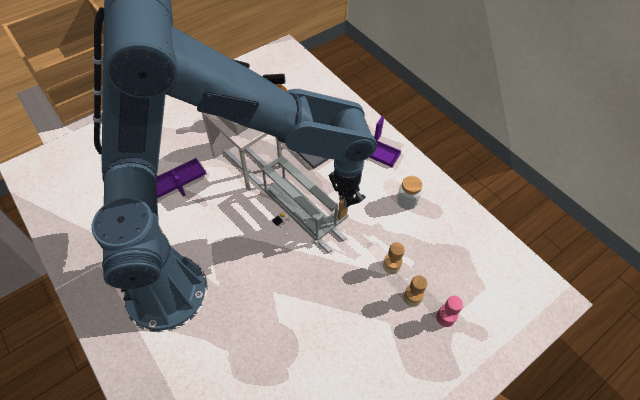

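Emit:
move_arm --pt "0 -0.08 0 0 0 0 5" --pt "0 -0.16 0 0 0 0 5" --pt "0 -0.24 0 0 0 0 5"

```text
time_s: 6.0
tool_pos: [0.5603, -0.1321, 0.0853]
ee_rot: [0.007, -0.047, 0.999, 0.0]
contact_force: [0.8, 32.8, 2.6]
width: 0.131
```

Emit:
move_arm --pt "0 -0.08 0 0 0 0 5" --pt "0 -0.16 0 0 0 0 5"

```text
time_s: 6.25
tool_pos: [0.5601, -0.1322, 0.0851]
ee_rot: [0.005, -0.047, 0.999, 0.014]
contact_force: [-1.8, 84.3, 32.5]
width: 0.134
```

Emit:
move_arm --pt "0 -0.06 0 0 0 0 5" --pt "0 -0.12 0 0 0 0 5"

```text
time_s: 6.5
tool_pos: [0.56, -0.1317, 0.0852]
ee_rot: [0.003, -0.048, 0.999, 0.024]
contact_force: [-2.7, 66.5, 27.7]
width: 0.131
```

Emit:
move_arm --pt "0 0 0 0 0 0 5" --pt "0 0 0 0 0 0 40" --pt "0 0 0 0 0 0 40" --pt "0 0 0 0 0 0 40" --pt "0 0 0 0 0 0 40"

```text
time_s: 7.12
tool_pos: [0.5599, -0.1323, 0.0851]
ee_rot: [0.003, -0.048, 0.999, 0.024]
contact_force: [-0.3, 0.1, -1.1]
width: 0.465
```

```bash
python3 -c "
from h import *
go(.556,-.132,.181,95.4)"
```

```text
shift [ 0.03   0.053 -0.958] turn [0.031 0.005 0.001] cur [ 0.5599 -0.1323  0.0851] yang 95.49 w 0.465 F [-0.3  0.1 -1.1] t 7.12 q [-0.46  0.36  1.71  0.05  1.09 -2.15]
```

Emit:
move_arm --pt "0.02 0.05 -0.4 0.01 0 0 40" --pt "0.03 0.05 -0.8 0.03 0.005 0 40" --pt "0.03 0.05 -1 0.03 0.005 0 40" --pt "0.03 0.05 -1 0.03 0.005 0 40"

```text
time_s: 7.62
tool_pos: [0.5572, -0.1333, 0.1871]
ee_rot: [0.002, -0.048, 0.999, -0.0]
contact_force: [0.1, 0.5, -0.9]
width: 0.469
```

Emit:
move_arm --pt "0 0.3 -0.5 0 0 0 40" --pt "0 0.6 -1 0 0 0 40" --pt "0 1 -1 0 0 0 40"

```text
time_s: 8.0
tool_pos: [0.5491, -0.034, 0.2903]
ee_rot: [0.005, -0.047, 0.999, -0.002]
contact_force: [0.1, 0.1, -0.6]
width: 0.463
```

Emit:
move_arm --pt "0 0.5 -0.5 0 0 0 40" --pt "0 1 -0.5 0 0 0 40" --pt "0 1 -0.5 0 0 0 40"

```text
time_s: 8.38
tool_pos: [0.5387, 0.0689, 0.3396]
ee_rot: [0.005, -0.049, 0.999, -0.001]
contact_force: [0.4, -0.2, -0.1]
width: 0.468
```

```bash
python3 -c "
from h import *
go(.684,.206,.2,92.8);cap('wrist','w4');cap('top','t4');cap('side','s4')"
```

```text
shift [-1.566  1.225  1.409] turn [-0.002  0.007  0.032] cur [0.5387 0.0689 0.3396] yang 95.64 w 0.468 F [ 0.4 -0.2 -0.1] t 8.38 q [-0.09  0.03  1.55 -0.    1.55 -1.76]
```

View pics/w4.png

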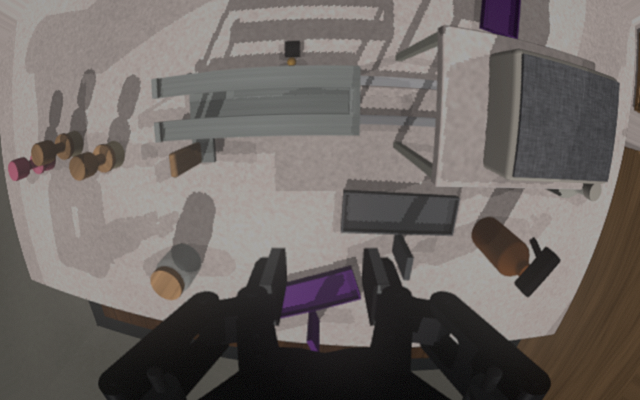

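View pics/s4.png

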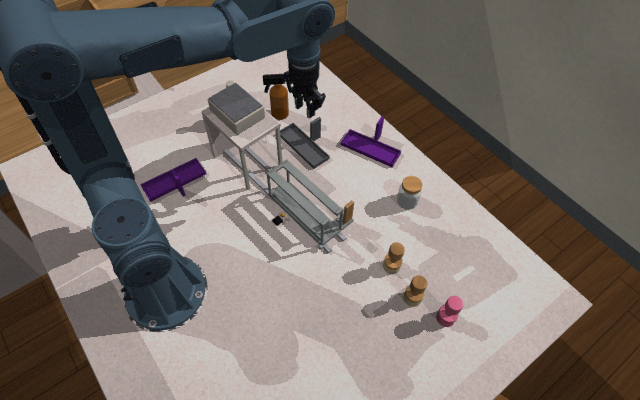

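```bash
python3 -c "
from h import *
s,d=cap('wrist');crop(d,'w4c',140,40,400,240,3);crop(d,'w4d',330,160,480,280,5);crop(d,'w4e',0,100,140,200,5)"
```

```text
(no output)
```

View pics/w4c.png

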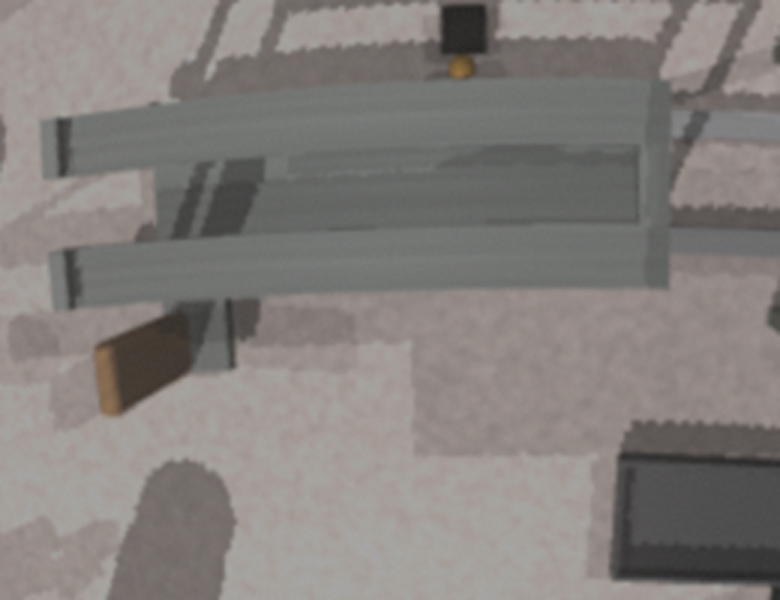

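View pics/w4d.png

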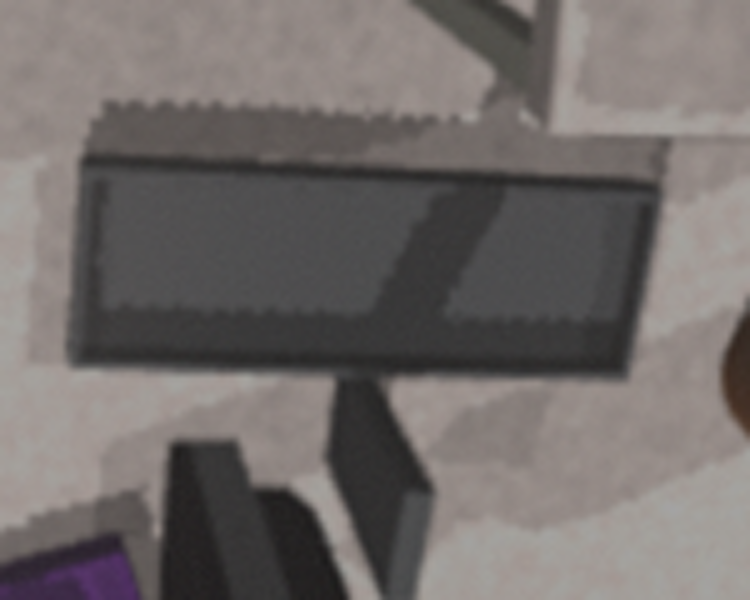

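```bash
cat > m4.py <<'E'
from h import *
s,d=cap('wrist')
f=lambda p:((p[0]+.5)/3-.5+140,(p[1]+.5)/3-.5+40)
g=lambda p:((p[0]+.5)/5-.5+330,(p[1]+.5)/5-.5+160)
P={k:wonz(s,d,*f(p),z)[:2] for k,p,z in [('mn',(42,122),.136),('mf',(52,308),.136),('mni',(44,178),.136),('mfi',(50,253),.136),('rn',(668,80),.13),('rf',(668,287),.13),('h',(110,380),.115)]}
for k in P: print(k,P[k].round(4))
m=(P['mn']+P['mf']+P['mni']+P['mfi'])/4; r=(P['rn']+P['rf'])/2; print('mouth',m,'rear',r, np.linalg.norm(r-m)); u=(r-m)/np.linalg.norm(r-m); print(np.degrees(np.arctan2(u[1],u[0])),'mid',m+.125*u,'handle',m+.125*u+.075*np.array([u[1],-u[0]])-.115*u)
Q={k:wonz(s,d,*g(p),z)[:2] for k,p,z in [('TL',(85,160),.016),('TR',(660,185),.016),('BR',(628,375),.016),('BL',(72,362),.016),('tab35',(421,490),.095)]}
for k in Q: print(k,Q[k].round(4))
c=(Q['TL']+Q['TR']+Q['BR']+Q['BL'])/4; u=(Q['TR']+Q['BR']-Q['TL']-Q['BL'])/2; print('tray',c,np.linalg.norm(u),np.degrees(np.arctan2(u[1],u[0]))); u/=np.linalg.norm(u); x=np.array([u[1],-u[0]]); print('tab60',c+.06*x,'tab35',c+.035*x)
E
python3 m4.py
```

```text
mn [ 0.4419 -0.1491]
mf [ 0.5185 -0.1433]
mni [ 0.4649 -0.1472]
mfi [ 0.4957 -0.1439]
rn [0.4172 0.0962]
rf [0.4952 0.1046]
h [ 0.5531 -0.1267]
mouth [ 0.48023329 -0.14586217] rear [0.45619042 0.10040797] 0.24744098434866565
95.57600236281621 mid [ 0.46808753 -0.02145365] handle [ 0.55390674 -0.12862204]
TL [0.5983 0.1058]
TR [0.5879 0.3021]
BR [0.6582 0.3077]
BL [0.6679 0.1097]
tab35 [0.6649 0.2084]
tray [0.62810652 0.20630747] 0.19742530221775123 92.91115356568665
tab60 [0.68802909 0.20935471] tab35 [0.66306135 0.20808503]
```

```bash
python3 -c "
from h import *
go(.688,.209,.2,92.9)"
```

```text
shift [-1.605  1.307  1.394] turn [-0.002  0.005  0.026] cur [0.539  0.0645 0.3386] yang 95.27 w 0.467 F [-0.  -0.6 -0.6] t 8.62 q [-0.1   0.03  1.55 -0.    1.55 -1.76]
```

Emit:
move_arm --pt "-0.5 0.4 0 0 0 0 45" --pt "-1 0.8 0 0 0 0.03 45" --pt "-1 0.8 0 0 0 0.03 45"

```text
time_s: 9.0
tool_pos: [0.6328, 0.1541, 0.3351]
ee_rot: [0.002, -0.023, 1.0, -0.001]
contact_force: [-0.9, -0.8, 0.1]
width: 0.527
```

```bash
python3 -c "
from h import *
go(.688,.209,.2,92.9)"
```

```text
shift [-0.572  0.527  1.351] turn [-0.002  0.002 -0.004] cur [0.6328 0.1541 0.3351] yang 92.58 w 0.527 F [-0.9 -0.8  0.1] t 9.0 q [ 0.06  0.29  1.27 -0.    1.58 -1.56]
```

Emit:
move_arm --pt "-0.4 0.4 0 0 0 0 45" --pt "-0.57 0.53 0.4 0 0 0 45" --pt "-0.57 0.53 0.9 0 0 0 45" --pt "-0.57 0.53 1 0 0 0 45"

```text
time_s: 9.5
tool_pos: [0.6852, 0.2073, 0.2298]
ee_rot: [-0.003, -0.022, 1.0, -0.002]
contact_force: [-0.4, 0.7, 1.2]
width: 0.529
```

```bash
python3 -c "
from h import *
go(.688,.209,.06,92.9)
s,d=cap('wrist','w5'); print(wproj(s,d,(.663,.208,.095)))"
```

```text
shift [-0.038  0.022  1.698] turn [-0.002 -0.004 -0.005] cur [0.6852 0.2073 0.2298] yang 92.5 w 0.529 F [-0.4  0.7  1.2] t 9.5 q [ 0.13  0.5   1.2  -0.    1.45 -1.48]
[325.27479979 166.08036096]
```

View pics/w5.png

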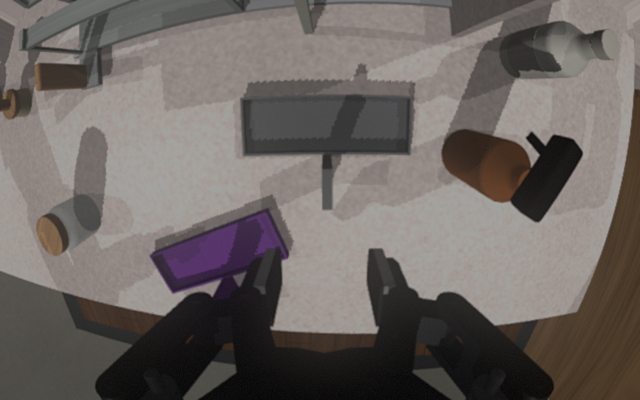

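```bash
python3 -c "
from h import *
s,d=cap('wrist'); print([wonz(s,d,u,v,.016).round(3) for u,v in ((268,209),(288,257),(174,292))]); print(wonz(s,d,232,275,.09))"
```

```text
[array([0.738, 0.14 , 0.016]), array([0.804, 0.165, 0.016]), array([ 0.882, -0.015,  0.016])]
[0.79065563 0.1104775  0.09      ]
```

Emit:
move_arm --pt "-0.04 0.02 0.5 0 0 0 45" --pt "-0.04 0.02 0.95 0 0 0 45" --pt "-0.04 0.02 0.95 0 0 0 45"

```text
time_s: 9.98
tool_pos: [0.6897, 0.2087, 0.1377]
ee_rot: [-0.002, -0.021, 1.0, -0.002]
contact_force: [-0.2, 1.2, -0.2]
width: 0.527
```

Emit:
move_arm --pt "0 0 0.4 0 0 0 45" --pt "0 0 0.75 0 0 0 45" --pt "0 0 0.75 0 0 0 45" --pt "0 0 0.75 0 0 0 45"

```text
time_s: 10.48
tool_pos: [0.692, 0.2086, 0.0671]
ee_rot: [0.001, -0.021, 1.0, -0.002]
contact_force: [-0.0, -0.2, 1.0]
width: 0.527
```

```bash
python3 -c "
from h import *
go(.688,.209,.06,92.9)
cap('wrist','w6');cap('side','s6')"
```

```text
shift [0.04  0.006 0.071] turn [-0.002  0.001 -0.005] cur [0.692  0.2086 0.0671] yang 92.43 w 0.527 F [-0.  -0.2  1. ] t 10.47 q [ 0.13  0.66  1.3  -0.    1.18 -1.48]
```

View pics/w6.png

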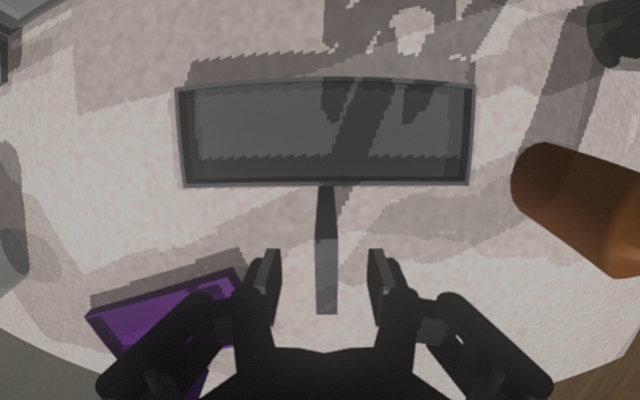

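View pics/s6.png

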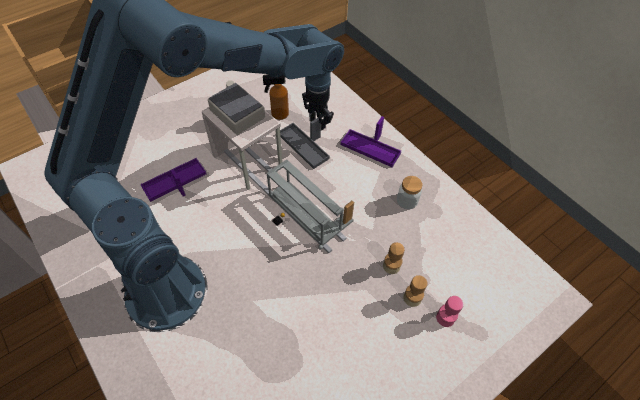

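Tab (326, 185–313 in the wrist view) lies centred between the fingers. I lower slightly and grip.

Emit:
move_arm --pt "0.04 0.01 0.07 0 0 0 45" --pt "0.04 0.01 0.07 0 0 0 3" --pt "0.04 0.01 0.07 0 0 0 3" --pt "0.04 0.01 0.07 0 0 0 3" --pt "0.04 0.01 0.07 0 0 0 3" --pt "0.04 0.01 0.07 0 0 0 3" --pt "0.04 0.01 0.07 0 0 0 3" --grip_force 60

```text
time_s: 11.45
tool_pos: [0.6879, 0.2095, 0.06]
ee_rot: [0.001, -0.021, 1.0, -0.002]
contact_force: [-0.9, -0.5, 2.4]
width: 0.107
```

Emit:
move_arm --pt "0 0 -0.2 0 0 0 3" --pt "0 0 -0.4 0 0 0 3" --pt "0 0 -0.4 0 0 0 3" --pt "0 0 -0.4 0 0 0 3"

```text
time_s: 11.95
tool_pos: [0.6878, 0.2096, 0.1002]
ee_rot: [0.001, -0.021, 1.0, -0.002]
contact_force: [0.9, 0.1, -2.6]
width: 0.108
```

```bash
python3 -c "
from h import *
go(.688,.209,.1,95.5)
s,d=cap('wrist','w7');crop(d,'w7c',150,60,500,200,2.2)"
```

```text
shift [-0.002 -0.006  0.003] turn [-0.002  0.001 -0.034] cur [0.6878 0.2096 0.1002] yang 92.44 w 0.108 F [ 0.9  0.1 -2.6] t 11.95 q [ 0.13  0.61  1.3  -0.    1.23 -1.48]
```

View pics/w7.png

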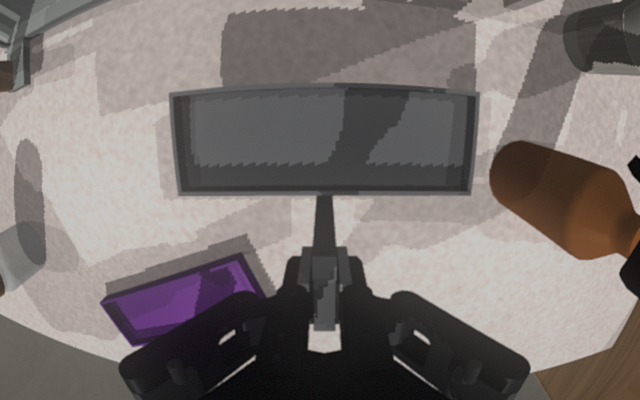

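```bash
cat > tr.py <<'E'
from h import *
def tray(s,d,pts,z):
    Q=[wonz(s,d,*p,z)[:2] for p in pts]
    c=sum(Q)/4; u=(Q[1]+Q[2]-Q[0]-Q[3])/2; L=np.linalg.norm(u); a=np.degrees(np.arctan2(u[1],u[0])); print(np.round(Q,4).tolist()); print('tray',c.round(4),'len',L.round(4),'ang',a.round(2)); return c,a
E
python3 -c "
from tr import *
s,d=cap('wrist'); c,a=tray(s,d,[(169,94),(479,95),(473,194),(178,194)],s['tool_pos'][2]-.044); T=toolT(s); print('in tool', T[:3,:3].T@(np.array([*c,0])-T[:3,3]))"
```

```text
[[0.6009, 0.1077], [0.5933, 0.3052], [0.6595, 0.3105], [0.668, 0.1104]]
tray [0.6304 0.2084] len 0.199 ang 92.32
in tool [0.05706322 0.00161096 0.09943388]
```

```bash
python3 -c "
from h import *
_,T=cap('top'); _,S=cap('side')
print('jar',onz(T,373,116,.095),onz(S,411.5,185,.095))
go(.641,-.0065,.1,95.5)"
```

```text
jar [ 0.7615195  -0.17614034  0.095     ] [ 0.75699525 -0.18214717  0.095     ]
shift [ 0.554 -2.138 -0.003] turn [-0.002  0.    -0.034] cur [0.6873 0.2095 0.099 ] yang 92.44 w 0.109 F [-1.   1.  -2.2] t 12.15 q [ 0.13  0.62  1.3  -0.    1.23 -1.48]
```

Emit:
move_arm --pt "0.1 -0.3 0 0 0 -0.01 3" --pt "0.2 -0.6 0 0 0 -0.02 3" --pt "0.27 -1 0 0 0 -0.034 3" --pt "0.27 -1 0 0 0 -0.034 3"

```text
time_s: 12.65
tool_pos: [0.6641, 0.1055, 0.0988]
ee_rot: [-0.0, -0.046, 0.999, -0.002]
contact_force: [0.8, 0.7, -2.1]
width: 0.108
```

```bash
python3 -c "
from h import *
go(.641,-.0065,.1,95.5)"
```

```text
shift [ 0.334 -1.094 -0.008] turn [-0.002 -0.001 -0.002] cur [0.6641 0.1055 0.0988] yang 95.31 w 0.108 F [ 0.8  0.7 -2.1] t 12.65 q [-0.02  0.52  1.44 -0.    1.18 -1.68]
```

Emit:
move_arm --pt "0.1 -0.3 0 0 0 0 3" --pt "0.2 -0.6 0 0 0 0 3" --pt "0.33 -1 0 0 0 0 3" --pt "0.33 -1 0 0 0 0 3"

```text
time_s: 13.15
tool_pos: [0.6402, 0.0009, 0.0989]
ee_rot: [-0.001, -0.045, 0.999, -0.002]
contact_force: [-0.1, 0.3, -2.1]
width: 0.11
```

```bash
python3 -c "
from h import *
go(.641,-.0065,.1,95.5)
s,d=cap('wrist','w8');cap('side','s8')"
```

```text
shift [-0.002 -0.075 -0.011] turn [-0.003 -0.001 -0.004] cur [0.6402 0.0009 0.0989] yang 95.13 w 0.11 F [-0.1  0.3 -2.1] t 13.15 q [-0.18  0.46  1.53 -0.    1.15 -1.84]
```

View pics/w8.png

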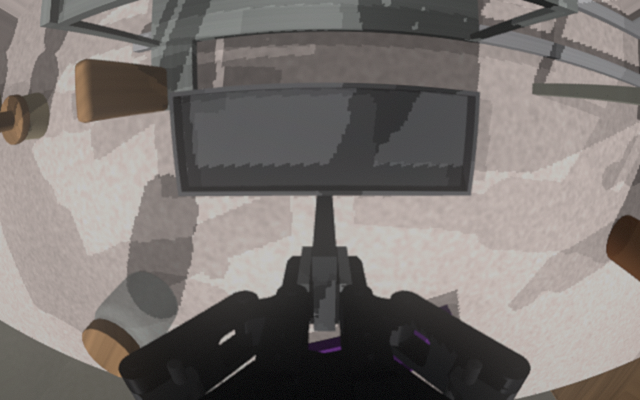

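View pics/s8.png

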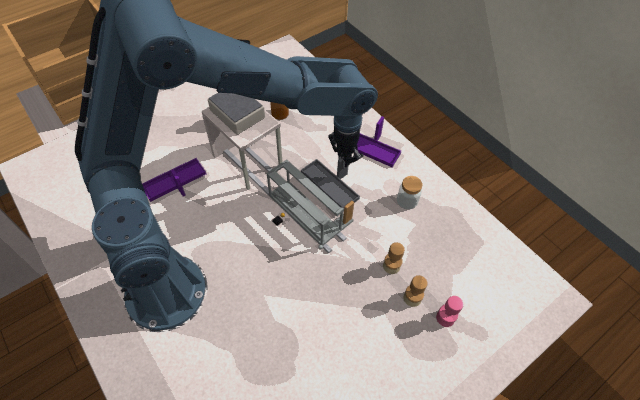

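```bash
python3 -c "
from h import *
s,d=cap('wrist');crop(d,'w8c',30,0,330,130,2.6)
crop(d,'w8d',330,0,640,130,2.5)"
```

```text
(no output)
```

View pics/w8c.png

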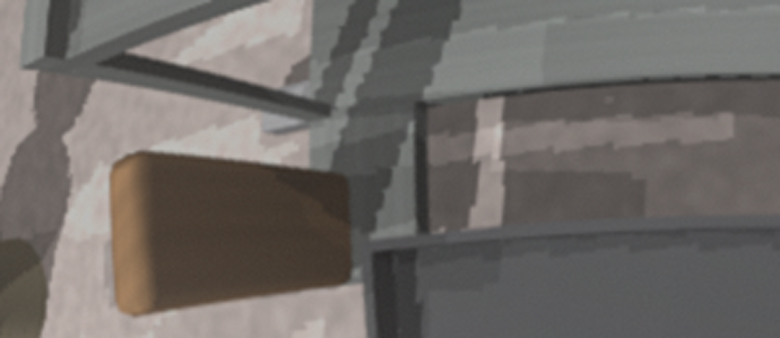

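View pics/w8d.png

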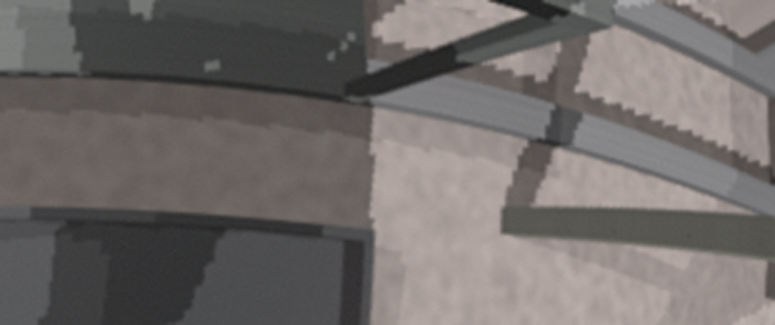

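```bash
python3 -c "
from h import *
s,d=cap('wrist')
a=wonz(s,d,468.5,37.5,.022)[:2]; b=wonz(s,d,156.5,43,.022)[:2]; print(a,b,(a+b)/2,np.linalg.norm(a-b), np.degrees(np.arctan2(*(a-b)[::-1])))
m=np.array([.468,-.0215]); t=np.radians(95.5); u=np.array([np.cos(t),np.sin(t)]); x=np.array([u[1],-u[0]])
for p in (a,b,(a+b)/2): print((p-m)@x,(p-m)@u)
q=wonz(s,d,30+22/2.6,65/2.6,.136)[:2]; print('mouth corner',(q-m)@x,(q-m)@u)
"
```

```text
[0.4963942  0.09834494] [ 0.51878134 -0.13460342] [ 0.50758777 -0.01812924] 0.23402162519484698 95.4894642354361
0.03975010345242225 0.11657172964396452
0.039707070671422116 -0.11744989159436722
0.03972858706192218 -0.00043908097520134844
mouth corner 0.041420315425508517 -0.12287096352909672
```

Emit:
move_arm --pt "0 -0.04 0.05 0 0 -0.004 3" --pt "0 -0.075 0.11 0 0 -0.004 3" --pt "0 -0.075 0.11 0 0 -0.004 3" --pt "0 -0.075 0.11 0 0 -0.004 3"

```text
time_s: 13.85
tool_pos: [0.6413, -0.0034, 0.0878]
ee_rot: [-0.001, -0.05, 0.999, -0.002]
contact_force: [-0.4, -0.2, -1.0]
width: 0.109
```

```bash
python3 -c "
from h import *
go(.5314,-.0172,.0868,95.5)"
```

```text
shift [ 1.107 -0.028  0.012] turn [-0.002 -0.001  0.002] cur [ 0.6413 -0.0034  0.0878] yang 95.72 w 0.109 F [-0.4 -0.2 -1. ] t 13.85 q [-0.19  0.48  1.53 -0.    1.13 -1.86]
```

Emit:
move_arm --pt "0.1 -0.03 0 0 0 0.002 3" --pt "0.25 -0.03 0 0 0 0.002 3" --pt "0.4 -0.03 0 0 0 0.002 3" --pt "0.55 -0.03 0 0 0 0.002 3" --pt "0.7 -0.03 0 0 0 0.002 3" --pt "0.7 -0.03 0 0 0 0.002 3"

```text
time_s: 14.6
tool_pos: [0.5708, -0.0134, 0.0881]
ee_rot: [-0.001, -0.048, 0.999, -0.002]
contact_force: [0.5, -0.9, -2.1]
width: 0.108
```

```bash
python3 -c "
from h import *
go(.5314,-.0172,.0868,95.5);s,d=cap('wrist','w9')"
```

```text
shift [ 0.396 -0.     0.013] turn [-0.002 -0.001  0.   ] cur [ 0.5708 -0.0134  0.0881] yang 95.51 w 0.108 F [ 0.5 -0.9 -2.1] t 14.6 q [-0.23  0.34  1.72 -0.    1.08 -1.89]
```

View pics/w9.png

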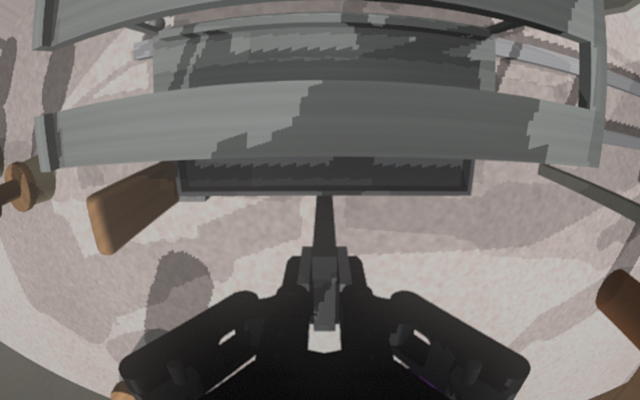

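Emit:
move_arm --pt "0.12 0 0 0 0 0 3" --pt "0.24 0 0 0 0 0 3" --pt "0.35 0 0 0 0 0 3" --pt "0.35 0 0.03 0 0 0 3" --pt "0.35 0 0.06 0 0 0 3" --pt "0.35 0 0.06 0 0 0 3"

```text
time_s: 15.4
tool_pos: [0.5371, -0.0169, 0.0821]
ee_rot: [-0.0, -0.048, 0.999, -0.002]
contact_force: [-0.5, -0.0, -1.6]
width: 0.104
```

Emit:
move_arm --pt "0.02 0 0 0 0 0 3" --pt "0.04 0 0 0 0 0 3" --pt "0.06 0 0 0 0 0 3" --pt "0.06 0 0 0 0 0 3"

```text
time_s: 15.9
tool_pos: [0.5313, -0.0175, 0.0823]
ee_rot: [-0.0, -0.048, 0.999, -0.002]
contact_force: [0.1, 0.3, -0.8]
width: 0.107
```

```bash
python3 -c "
from h import *
go(.5314,-.0172,.082,95.5);s,d=cap('wrist','w10')"
```

```text
shift [-0.002  0.002  0.003] turn [-0.002 -0.     0.   ] cur [ 0.5313 -0.0175  0.0823] yang 95.51 w 0.107 F [ 0.1  0.3 -0.8] t 15.9 q [-0.25  0.27  1.83 -0.    1.04 -1.92]
```

View pics/w10.png

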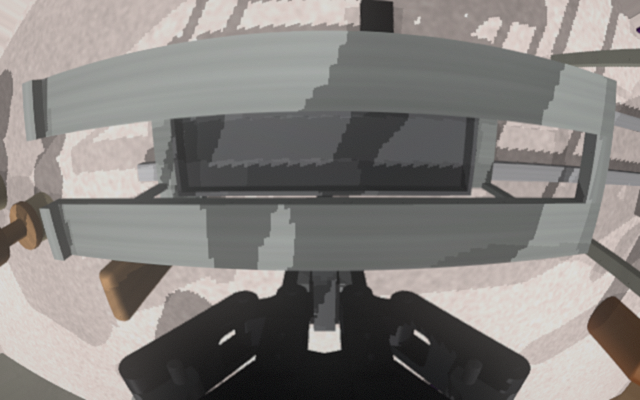

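Emit:
move_arm --pt "0.02 0 0 0 0 0 3" --pt "0.04 0 0 0 0 0 3" --pt "0.04 0 0 0 0 0 3"

```text
time_s: 16.32
tool_pos: [0.5302, -0.0177, 0.0838]
ee_rot: [0.003, -0.048, 0.999, -0.002]
contact_force: [7.4, 2.7, -1.1]
width: 0.109
```

Emit:
move_arm --pt "0.02 0 0 0 0 0 3" --pt "0.04 0 0 0 0 0 3" --pt "0.04 0 0 0 0 0 3"

```text
time_s: 16.7
tool_pos: [0.5291, -0.0181, 0.0853]
ee_rot: [0.007, -0.048, 0.999, -0.002]
contact_force: [7.6, 2.4, -1.0]
width: 0.106
```

```bash
python3 -c "
from h import *
go(.5302,-.0177,.081,95.5)"
```

```text
shift [-0.01   0.003  0.043] turn [-0.003  0.009 -0.   ] cur [ 0.5291 -0.0181  0.0853] yang 95.48 w 0.106 F [ 7.6  2.4 -1. ] t 16.7 q [-0.26  0.25  1.84  0.    1.03 -1.93]
```

Emit:
move_arm --pt "-0.015 0 0.02 0 0.009 0 3" --pt "-0.015 0 0.04 0 0.009 0 3" --pt "-0.015 0 0.04 0 0.009 0 3" --pt "-0.015 0 0.05 0 0.009 0 3"

```text
time_s: 17.2
tool_pos: [0.5316, -0.0182, 0.0818]
ee_rot: [0.0, -0.048, 0.999, -0.003]
contact_force: [-1.6, 2.0, 16.7]
width: 0.111
```

```bash
python3 -c "
from h import *
go(.5302,-.0177,.081,95.5);s,d=cap('wrist','w11');crop(d,'w11c',130,60,530,260,2)"
```

```text
shift [0.013 0.007 0.008] turn [-0.003  0.    -0.   ] cur [ 0.5316 -0.0182  0.0818] yang 95.48 w 0.111 F [-1.6  2.  16.7] t 17.2 q [-0.25  0.27  1.83 -0.01  1.04 -1.92]
```

View pics/w11c.png

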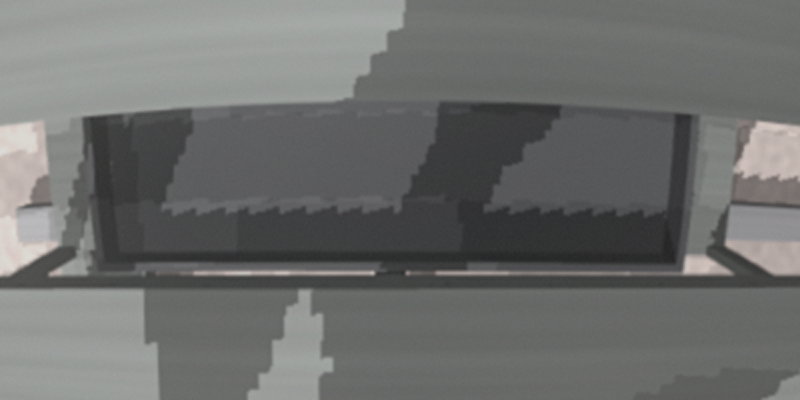

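Emit:
move_arm --pt "0.01 0 -0.005 0 0 0 3" --pt "0.02 0 -0.005 0 0 0 3" --pt "0.02 0 -0.005 0 0 0 3"

```text
time_s: 17.62
tool_pos: [0.5306, -0.0183, 0.0829]
ee_rot: [0.002, -0.048, 0.999, -0.003]
contact_force: [4.8, 2.5, 2.2]
width: 0.109
```

Emit:
move_arm --pt "0 0 0 0 0 0 3" --pt "0 0 0 0 0 0 30" --pt "0 0 0 0 0 0 30" --pt "0 0 0 0 0 0 30" --pt "0 0 0 0 0 0 30" --pt "0 0 0 0 0 0 30"

```text
time_s: 18.38
tool_pos: [0.5306, -0.0183, 0.0828]
ee_rot: [0.002, -0.048, 0.999, -0.003]
contact_force: [-0.2, 0.0, -0.1]
width: 0.352
```

```bash
python3 -c "
from h import *
go(.5302,-.0177,.081,95.5);s,d=cap('wrist','w12');crop(d,'w12c',130,60,530,260,2)"
```

```text
shift [0.003 0.007 0.018] turn [-0.004  0.002 -0.   ] cur [ 0.5306 -0.0183  0.0828] yang 95.47 w 0.352 F [-0.2  0.  -0.1] t 18.38 q [-0.26  0.27  1.83 -0.    1.04 -1.92]
```

View pics/w12c.png

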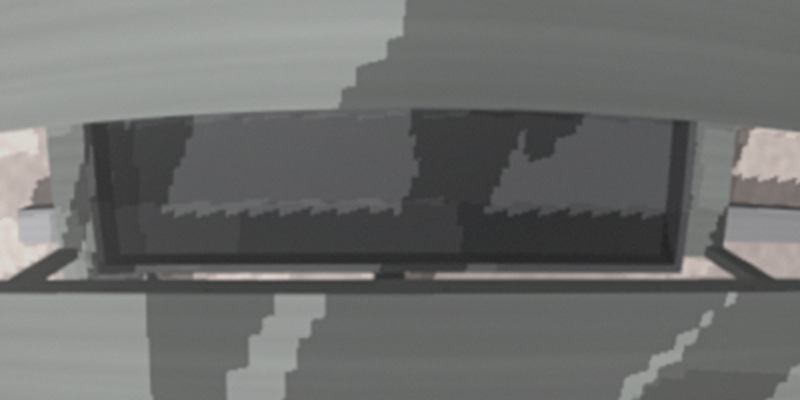

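Emit:
move_arm --pt "0 0 -0.4 0 0 0 30" --pt "0 0 -0.8 0 0 0 30" --pt "0 0 -1 0 0 0 30"

```text
time_s: 18.8
tool_pos: [0.5313, -0.018, 0.1854]
ee_rot: [0.003, -0.048, 0.999, -0.003]
contact_force: [0.4, -0.7, -0.7]
width: 0.351
```

Emit:
move_arm --pt "0 -0.3 -0.4 0 0 0 60" --pt "0 -0.6 -0.8 0 0 0 60" --pt "0 -1 -1 0 0 0 60"

```text
time_s: 19.18
tool_pos: [0.5411, -0.1177, 0.2891]
ee_rot: [0.005, -0.048, 0.999, -0.004]
contact_force: [-0.3, 0.5, -0.3]
width: 0.705
```

```bash
python3 -c "
from h import *
_,T=cap('top','t13'); _,S=cap('side','s13'); s,d=cap('wrist','w13')
go(.6,-.2,.25,5.5)"
```

```text
shift [-0.511 -0.861  0.386] turn [0.    0.008 0.998] cur [ 0.5407 -0.1188  0.2874] yang 95.32 w 0.698 F [-0.2  0.9 -0.1] t 19.32 q [-0.43  0.08  1.6  -0.    1.44 -2.09]
```

View pics/w13.png

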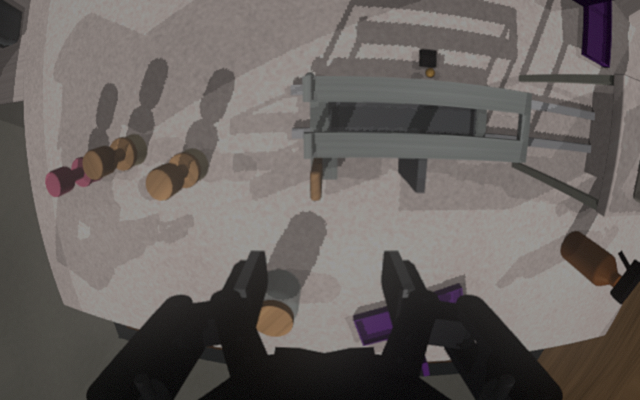

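View pics/s13.png

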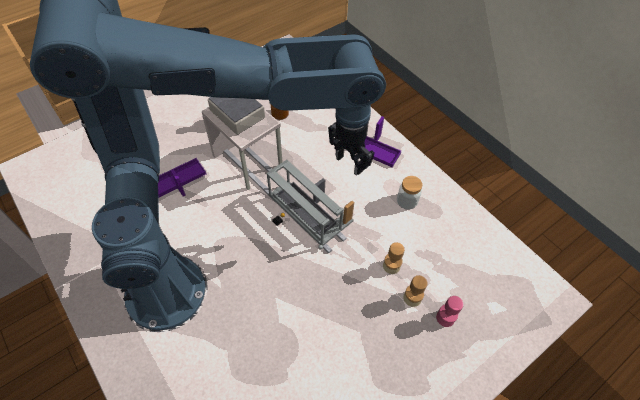

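```bash
python3 -c "
from h import *
_,T=cap('top'); _,S=cap('side'); s,d=cap('wrist')
crop(d,'w14',40,110,220,230,4)
print('A',wonz(s,d,159,184,.11),onz(S,397,248.5,.11),onz(T,419,174,.11)); print('B',wonz(s,d,97,165,.11),onz(S,419,282,.11),onz(T,454.5,179,.11))"
```

```text
A [ 0.56407254 -0.30911825  0.11      ] [ 0.5666079  -0.32277983  0.11      ] [ 0.56517962 -0.31489608  0.11      ]
B [ 0.54596625 -0.40722449  0.11      ] [ 0.54623034 -0.43114102  0.11      ] [ 0.54732701 -0.42622222  0.11      ]
```

View pics/w14.png

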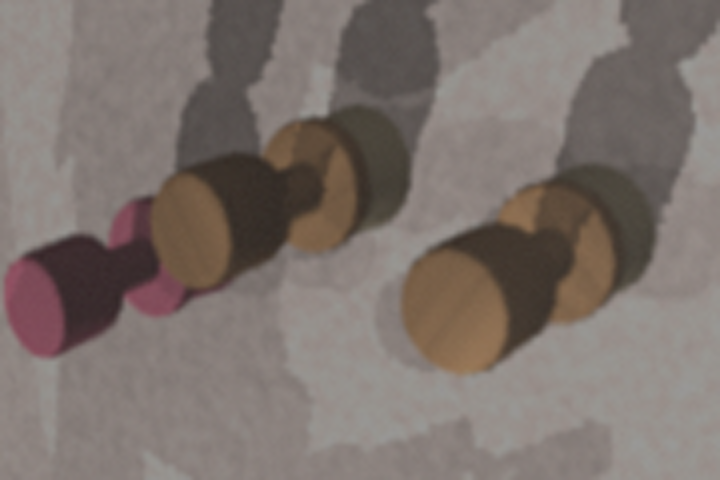

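```bash
python3 -c "
from h import *
s,d=cap('wrist')
print('A',wonz(s,d,153.3,187.7,.11),'B',wonz(s,d,87.8,167.2,.11))
go(.566,-.317,.25,5.5)"
```

```text
A [ 0.56911566 -0.31693992  0.11      ] B [ 0.54959953 -0.4243689   0.11      ]
shift [-0.068 -2.025  0.36 ] turn [-0.     0.005  1.   ] cur [ 0.5396 -0.1159  0.2849] yang 95.52 w 0.702 F [-0.4  0.   0.2] t 19.52 q [-0.43  0.08  1.61 -0.    1.44 -2.09]
```

Emit:
move_arm --pt "0 -0.3 0 0 0 0.1 60" --pt "0 -0.6 0 0 0 0.21 60" --pt "0 -1 0 0 0 0.32 60" --pt "0 -1 0 0 0 0.43 60" --pt "0 -1 0 0 0 0.54 60" --pt "0 -1 0 0 0 0.65 60" --pt "0 -1 0 0 0 0.76 60" --pt "0 -1 0 0 0 0.87 60" --pt "0 -1 0 0 0 0.998 60" --pt "0 -1 0 0 0 0.998 60" --pt "0 -1 0 0 0 0.998 60"

```text
time_s: 20.9
tool_pos: [0.5491, -0.2147, 0.285]
ee_rot: [0.003, 0.67, 0.743, -0.0]
contact_force: [0.4, -0.3, 0.1]
width: 0.701
```

```bash
python3 -c "
from h import *
go(.566,-.317,.25,5.5)"
```

```text
shift [-1.033  0.06   0.355] turn [0.003 0.003 0.005] cur [ 0.5491 -0.2147  0.285 ] yang 5.94 w 0.701 F [ 0.4 -0.3  0.1] t 20.9 q [-0.57  0.17  1.51 -0.    1.45 -0.68]
```

Emit:
move_arm --pt "-0.4 0.06 0.1 0 0 0.005 60" --pt "-0.8 0.06 0.3 0 0 0.005 60" --pt "-0.9 0.06 0.4 0 0 0.005 60" --pt "-0.9 0.06 0.4 0 0 0.005 60"

```text
time_s: 21.4
tool_pos: [0.5639, -0.3035, 0.244]
ee_rot: [0.002, 0.672, 0.74, -0.0]
contact_force: [0.1, 0.6, 0.3]
width: 0.707
```

```bash
python3 -c "
from h import *
s,d=cap('wrist','w15');go(.567,-.317,.1,5.5)"
```

```text
shift [-0.137  0.007  1.451] turn [0.002 0.002 0.001] cur [ 0.5644 -0.303   0.2451] yang 5.55 w 0.707 F [0.1 0.4 0.2] t 21.45 q [-0.68  0.31  1.42 -0.    1.41 -0.77]
```

View pics/w15.png

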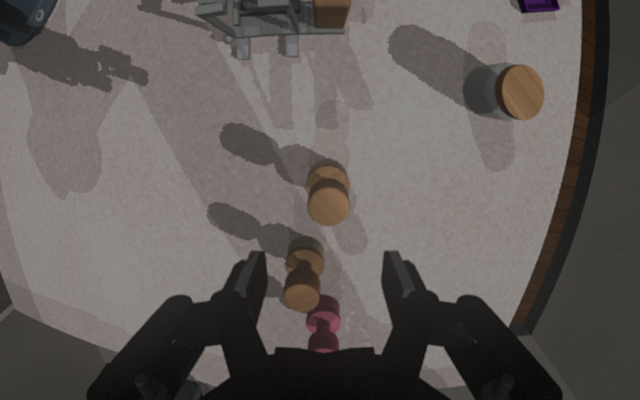

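```bash
python3 -c "
from h import *
s,d=cap('wrist'); crop(d,'w15c',270,150,370,330,3.3)
print('A',wonz(s,d,328.5,204,.11),'B',wonz(s,d,301,293,.11))"
```

```text
A [ 0.57105516 -0.31637971  0.11      ] B [ 0.55179414 -0.42126077  0.11      ]
```

View pics/w15c.png

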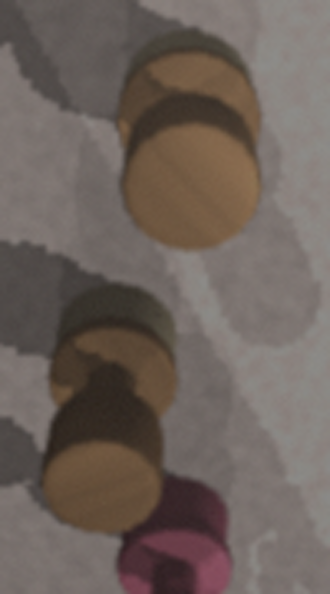

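```bash
python3 -c "
from h import *
go(.571,-.319,.1,5.5)"
```

```text
shift [-0.161  0.04   1.459] turn [0.003 0.003 0.001] cur [ 0.5648 -0.3028  0.2458] yang 5.57 w 0.703 F [0.4 0.7 0. ] t 21.5 q [-0.68  0.31  1.42 -0.    1.41 -0.77]
```

Emit:
move_arm --pt "-0.16 0.04 0.3 0 0 0 65" --pt "-0.16 0.04 0.7 0 0 0 65" --pt "-0.16 0.04 0.95 0 0 0 65" --pt "-0.16 0.04 0.95 0 0 0 65"

```text
time_s: 22.0
tool_pos: [0.57, -0.3167, 0.1496]
ee_rot: [0.001, 0.671, 0.741, 0.0]
contact_force: [0.3, 0.4, -0.4]
width: 0.761
```

```bash
python3 -c "
from h import *
s,d=cap('wrist','w16');go(.571,-.319,.076,5.5)"
```

```text
shift [-0.01  -0.004  0.755] turn [0.003 0.003 0.002] cur [ 0.571  -0.3177  0.1515] yang 5.66 w 0.762 F [-0.2 -0.1  0.5] t 22.05 q [-0.69  0.42  1.47 -0.    1.25 -0.79]
```

View pics/w16.png

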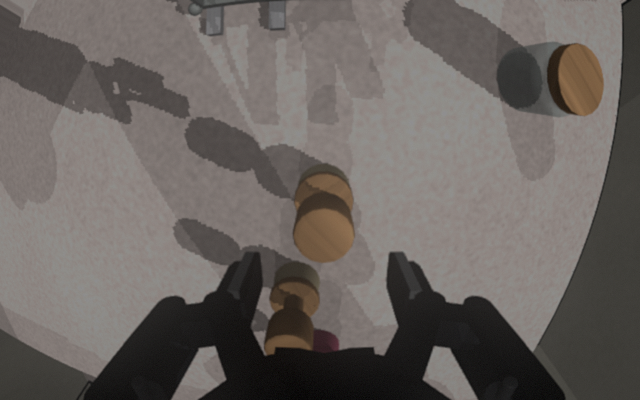

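```bash
python3 -c "
from h import *
s,d=cap('wrist');print(wonz(s,d,323.7,233,.11))"
```

```text
[ 0.5716406  -0.31859269  0.11      ]
```

Emit:
move_arm --pt "-0.01 0 0.3 0 0 0 65" --pt "-0.01 0 0.6 0 0 0 65" --pt "-0.01 0 0.75 0 0 0 65" --pt "-0.01 0 0.75 0 0 0 65"

```text
time_s: 22.6
tool_pos: [0.5723, -0.3196, 0.078]
ee_rot: [0.004, 0.671, 0.741, 0.0]
contact_force: [0.6, 0.4, 0.3]
width: 0.758
```

Emit:
move_arm --pt "0 0 0 0 0 0 35" --pt "0 0 0 0 0 0 35" --pt "0 0 0 0 0 0 35" --pt "0 0 0 0 0 0 35" --pt "0 0 0 0 0 0 35" --pt "0 0 0 0 0 0 35" --grip_force 50

```text
time_s: 23.35
tool_pos: [0.5731, -0.3206, 0.0801]
ee_rot: [0.005, 0.671, 0.741, 0.0]
contact_force: [-1.9, -0.2, 6.2]
width: 0.48
```

Emit:
move_arm --pt "0 0 -0.2 0 0 0 35" --pt "0 0 -0.4 0 0 0 35" --pt "0 0 -0.7 0 0 0 35" --pt "0 0 -0.7 0 0 0 35"

```text
time_s: 23.85
tool_pos: [0.5746, -0.3216, 0.1547]
ee_rot: [0.009, 0.671, 0.741, 0.0]
contact_force: [0.2, -0.2, -1.0]
width: 0.478
```

```bash
python3 -c "
from h import *
s,d=cap('wrist','w17');cap('side','s17');go(.571,-.319,.15,5.5)"
```

```text
shift [ 0.013 -0.016  0.005] turn [0.005 0.005 0.002] cur [ 0.5727 -0.3201  0.1505] yang 5.66 w 0.476 F [ 0.2  0.7 -1.5] t 23.95 q [-0.69  0.42  1.47 -0.    1.24 -0.79]
```

View pics/w17.png

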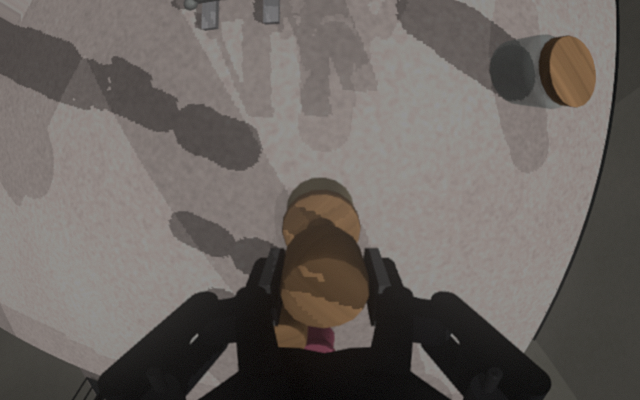

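View pics/s17.png

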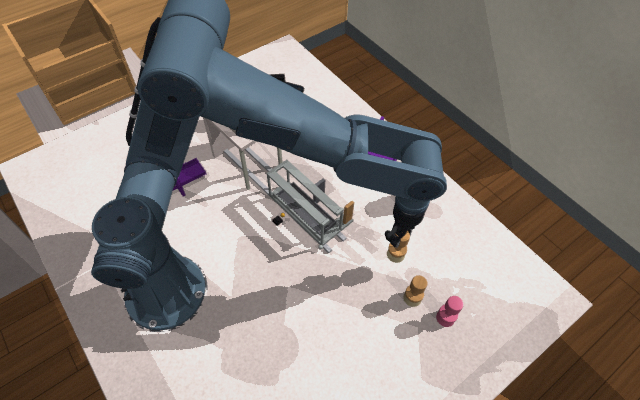

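```bash
python3 -c "
from h import *
go(.4845,-.193,.152,5.5)"
```

```text
shift [ 1.352 -0.752 -0.033] turn [0.005 0.005 0.002] cur [ 0.5727 -0.3201  0.1505] yang 5.66 w 0.476 F [ 0.2  0.7 -1.5] t 23.95 q [-0.69  0.42  1.47 -0.    1.24 -0.79]
```

Emit:
move_arm --pt "0.2 -0.25 -0.01 0.005 0.005 0 35" --pt "0.4 -0.5 -0.01 0.005 0.005 0 35" --pt "0.6 -0.75 -0.01 0.005 0.005 0 35" --pt "0.8 -0.75 -0.01 0.005 0.005 0 35" --pt "0.8 -0.75 -0.01 0.005 0.005 0 35" --pt "0.8 -0.75 -0.01 0.005 0.005 0 35"

```text
time_s: 24.7
tool_pos: [0.491, -0.2482, 0.1502]
ee_rot: [0.001, 0.671, 0.741, -0.0]
contact_force: [1.1, -1.0, -1.7]
width: 0.478
```

```bash
python3 -c "
from h import *
go(.4845,-.193,.152,5.5);s,d=cap('wrist','w18');cap('side','s18')"
```

```text
shift [ 0.556 -0.01  -0.019] turn [0.001 0.001 0.002] cur [ 0.491  -0.2482  0.1502] yang 5.7 w 0.478 F [ 1.1 -1.  -1.7] t 24.7 q [-0.68  0.21  1.74 -0.    1.18 -0.78]
```

View pics/w18.png

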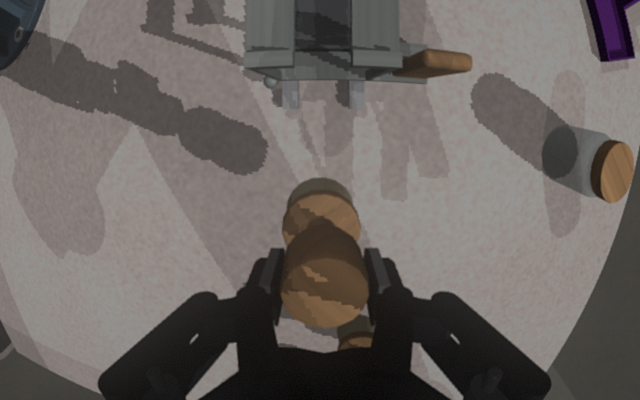

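View pics/s18.png

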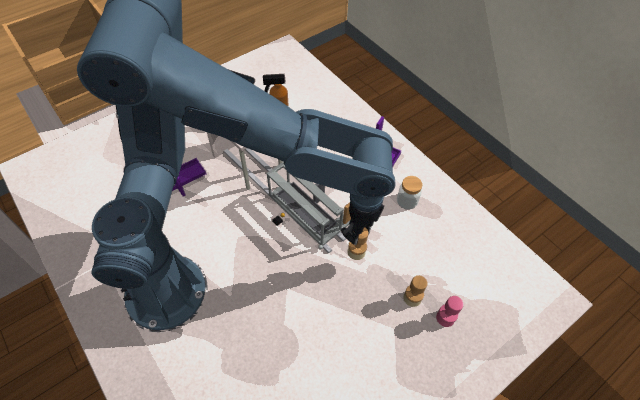

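```bash
python3 -c "
from h import *
s,d=cap('wrist');crop(d,'w18c',230,0,480,120,3)"
```

```text
(no output)
```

View pics/w18c.png

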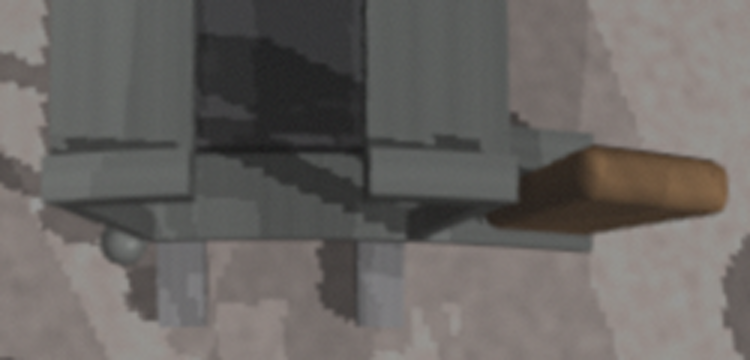

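```bash
python3 -c "
from h import *
s,d=cap('wrist')
m=np.array([.468,-.0215]); t=np.radians(95.5); u=np.array([np.cos(t),np.sin(t)]); x=np.array([u[1],-u[0]])
for p in ((42,198),(190,196),(370,198),(517,202)):
    q=wonz(s,d,(p[0]+.5)/3-.5+230,(p[1]+.5)/3-.5,.136)[:2]; print(q.round(4),((q-m)@x).round(4),((q-m)@u).round(4))
print('tcp',(s['tool_pos'][:2]-m)@x,(s['tool_pos'][:2]-m)@u)
q=wonz(s,d,322,205,.0705+.04);print(q)
"
```

```text
[ 0.4414 -0.1511] -0.0389 -0.1265
[ 0.4663 -0.1496] -0.014 -0.1274
[ 0.4956 -0.1471] 0.0154 -0.1277
[ 0.5202 -0.1442] 0.0402 -0.1271
tcp 0.0008280483355621965 -0.2280925419038136
[ 0.48818421 -0.22953459  0.1105    ]
```

Emit:
move_arm --pt "0.2 -0.005 -0.02 0 0 0 35" --pt "0.4 -0.005 -0.02 0 0 0 35" --pt "0.6 -0.005 -0.02 0 0 0 35" --pt "0.8 -0.005 -0.02 0 0 0 35" --pt "0.8 -0.005 -0.02 0 0 0 35"

```text
time_s: 25.52
tool_pos: [0.4819, -0.1668, 0.152]
ee_rot: [0.0, 0.671, 0.742, -0.0]
contact_force: [0.7, 0.3, -1.4]
width: 0.48
```

```bash
cat >> h.py <<'E'
M=np.array([.468,-.0215]); _t=np.radians(95.5); U=np.array([np.cos(_t),np.sin(_t)]); X=np.array([U[1],-U[0]])
def rail(p): p=np.array(p)[:2]; return ((p-M)@X).round(4),((p-M)@U).round(4)
def wr(x,y): return M+x*X+y*U
E
python3 -c "
from h import *
s,d=cap('wrist','w19');cap('side','s19');p=wr(.0007,.035);go(*p,.152,5.5); print(rail(s['tool_pos']))"
```

```text
shift [1.827 0.011 0.   ] turn [0.001 0.001 0.002] cur [ 0.4824 -0.1685  0.1523] yang 5.71 w 0.48 F [ 0.5  0.4 -1.2] t 25.62 q [-0.57  0.13  1.84 -0.    1.17 -0.67]
(np.float64(-0.0001), np.float64(-0.1459))
```

View pics/w19.png

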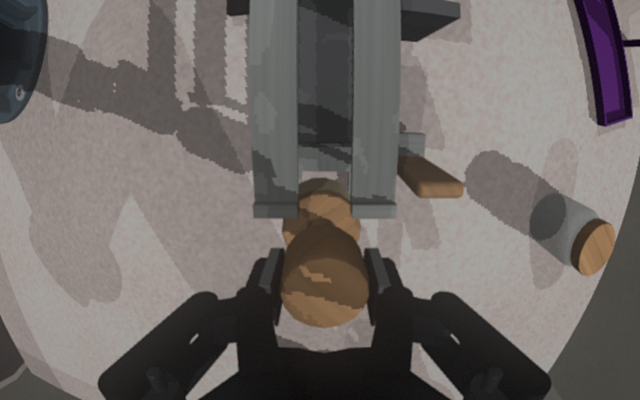

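Emit:
move_arm --pt "0.15 0.01 0 0 0 0 35" --pt "0.3 0.01 0 0 0 0 35" --pt "0.45 0.01 0 0 0 0 35" --pt "0.6 0.01 0 0 0 0 35" --pt "0.8 0.01 0 0 0 0 35" --pt "0.9 0.01 0 0 0 0 35" --pt "0.9 0.01 0 0 0 0 35"

```text
time_s: 26.5
tool_pos: [0.4744, -0.078, 0.1522]
ee_rot: [0.001, 0.67, 0.742, -0.0]
contact_force: [0.3, 0.1, -0.8]
width: 0.477
```

```bash
python3 -c "
from h import *
s,d=cap('wrist','w20');cap('side','s20');p=wr(.0007,.035);go(*p,.152,5.5); print(rail(s['tool_pos']))"
```

```text
shift [ 0.929 -0.     0.001] turn [0.001 0.001 0.003] cur [ 0.4746 -0.079   0.1523] yang 5.73 w 0.477 F [-0.4 -1.2 -0.8] t 26.6 q [-0.41  0.06  1.91 -0.    1.17 -0.51]
(np.float64(0.0009), np.float64(-0.0569))
```

View pics/w20.png

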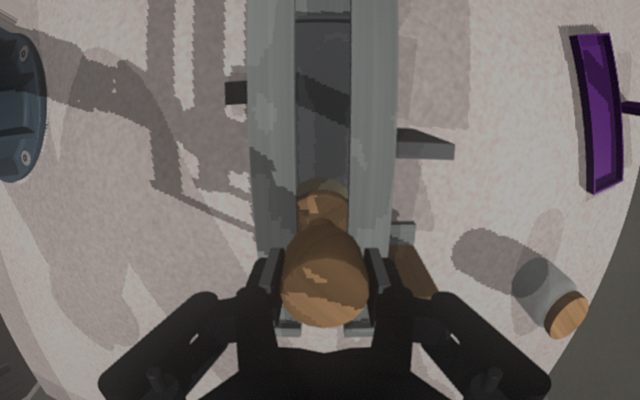

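View pics/s20.png

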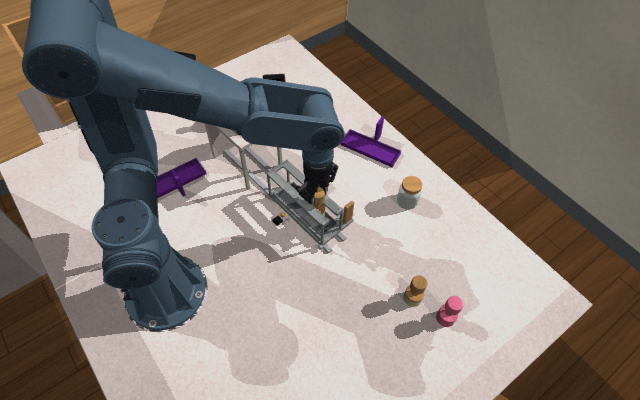

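Emit:
move_arm --pt "0.15 0 0 0 0 0 35" --pt "0.3 0 0 0 0 0 35" --pt "0.45 0 0 0 0 0 35" --pt "0.6 0 0 0 0 0 35" --pt "0.8 0 0 0 0 0 35" --pt "0.92 0 0 0 0 0 35" --pt "0.92 0 0.06 0 0 0 35" --pt "0.92 0 0.13 0 0 0 35" --pt "0.92 0 0.13 0 0 0 35"

```text
time_s: 27.72
tool_pos: [0.4653, 0.0121, 0.1385]
ee_rot: [0.001, 0.671, 0.741, -0.001]
contact_force: [0.1, -0.5, -0.8]
width: 0.476
```

```bash
python3 -c "
from h import *
s,d=cap('wrist','w21');p=wr(.0007,.035);go(*p,.138,5.5); print(rail(s['tool_pos']))"
```

```text
shift [0.013 0.002 0.007] turn [0.    0.001 0.002] cur [0.4653 0.012  0.1387] yang 5.69 w 0.481 F [-0.2  0.2 -2.8] t 27.77 q [-0.23  0.04  1.96 -0.    1.14 -0.33]
(np.float64(0.0005), np.float64(0.0337))
```

View pics/w21.png

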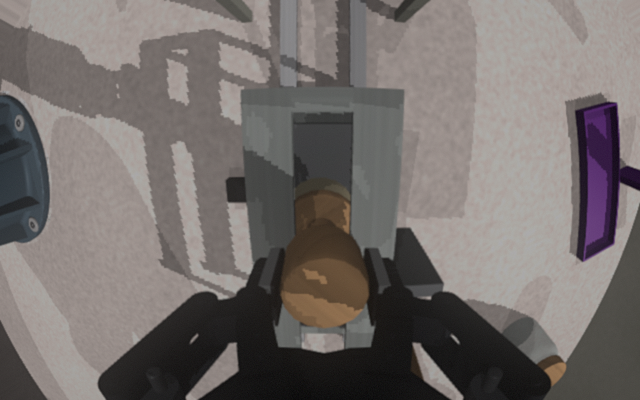

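Emit:
move_arm --pt "0 0 0.01 0 0 0 35" --pt "0 0 0.015 0 0 0 35" --pt "0 0 0.015 0 0 0 60" --pt "0 0 0.015 0 0 0 60" --pt "0 0 0.01 0 0 0 60" --pt "0 0 0 0 0 0 60"

```text
time_s: 28.52
tool_pos: [0.4652, 0.012, 0.1386]
ee_rot: [0.001, 0.671, 0.741, -0.001]
contact_force: [0.6, -0.0, -0.0]
width: 0.704
```

Emit:
move_arm --pt "0 0 -0.2 0 0 0 62" --pt "0 0 -0.4 0 0 0 62" --pt "0 0 -0.8 0 0 0 62" --pt "0 0 -0.8 0 0 0 62"

```text
time_s: 29.02
tool_pos: [0.4674, 0.0117, 0.222]
ee_rot: [0.004, 0.671, 0.741, 0.001]
contact_force: [0.6, 0.2, -0.2]
width: 0.73
```

```bash
python3 -c "
from h import *
s,d=cap('wrist','w22');cap('side','s22');go(.54,-.32,.25,5.5)"
```

```text
shift [-3.38   0.415 -0.305] turn [0.    0.001 0.002] cur [0.4653 0.0121 0.2187] yang 5.68 w 0.726 F [-0.6 -0.1 -1.4] t 29.12 q [-0.23 -0.06  1.89 -0.    1.31 -0.33]
```

View pics/w22.png

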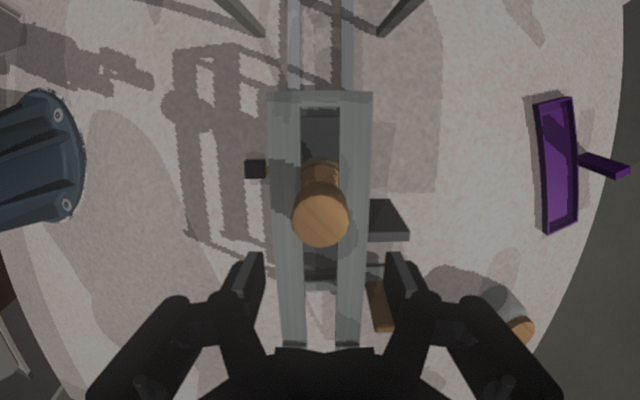

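View pics/s22.png

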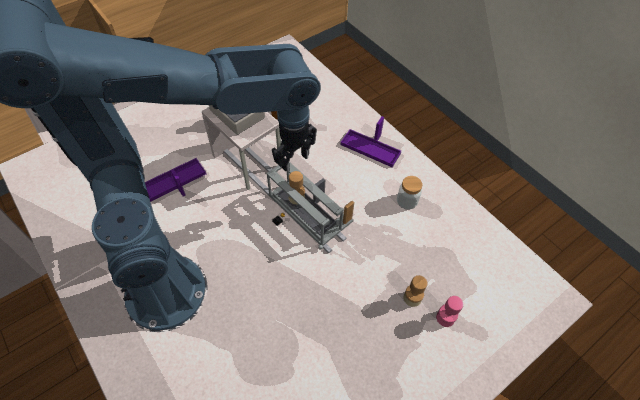

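```bash
python3 -c "
from h import *
s,d=cap('wrist');print(rail(wonz(s,d,320,220,.168)));go(.551,-.425,.25,5.5)"
```

```text
(np.float64(-0.0016), np.float64(0.0382))
shift [-4.437  0.425 -0.314] turn [-0.001  0.001  0.002] cur [0.4648 0.0123 0.2179] yang 5.68 w 0.725 F [ 0.2  0.5 -0.6] t 29.18 q [-0.23 -0.06  1.89 -0.    1.31 -0.33]
```

Emit:
move_arm --pt "-0.4 0.1 -0.15 0 0 0 62" --pt "-0.8 0.1 -0.3 0 0 0 62" --pt "-1 0.1 -0.3 0 0 0 62"

```text
time_s: 29.55
tool_pos: [0.4848, -0.0878, 0.2478]
ee_rot: [0.0, 0.672, 0.741, -0.001]
contact_force: [0.4, 0.3, 0.1]
width: 0.727
```

Emit:
move_arm --pt "-0.5 0.1 0 0 0 0 62" --pt "-1 0.1 0 0 0 0 62" --pt "-1 0.1 0 0 0 0 62"

```text
time_s: 29.92
tool_pos: [0.5038, -0.1886, 0.246]
ee_rot: [-0.001, 0.673, 0.739, -0.001]
contact_force: [-0.5, 0.4, 0.2]
width: 0.723
```

Emit:
move_arm --pt "-0.5 0.1 0 0 0 0 62" --pt "-1 0.1 0 0 0 0 62" --pt "-1 0.1 0 0 0 0 62"

```text
time_s: 30.3
tool_pos: [0.5225, -0.2887, 0.2441]
ee_rot: [-0.002, 0.674, 0.739, -0.001]
contact_force: [-0.5, 0.1, -0.4]
width: 0.729
```

```bash
python3 -c "
from h import *
go(.551,-.425,.25,5.5)"
```

```text
shift [-1.383  0.16  -0.062] turn [-0.003 -0.001 -0.003] cur [ 0.5225 -0.2887  0.2441] yang 5.21 w 0.729 F [-0.5  0.1 -0.4] t 30.3 q [-0.7   0.22  1.53 -0.    1.39 -0.79]
```

Emit:
move_arm --pt "-0.4 0.08 -0.05 0 0 0 65" --pt "-0.8 0.16 -0.05 0 0 0 65" --pt "-1 0.16 -0.05 0 0 0 65" --pt "-1 0.16 -0.05 0 0 0 65"

```text
time_s: 30.8
tool_pos: [0.5472, -0.3861, 0.2478]
ee_rot: [-0.003, 0.674, 0.738, -0.001]
contact_force: [-0.7, 0.7, -0.4]
width: 0.762
```

```bash
python3 -c "
from h import *
s,d=cap('wrist','w23');go(.551,-.425,.25,5.5); crop(d,'w23c',250,120,410,300,3.3)"
```

```text
shift [-0.398  0.001 -0.021] turn [-0.004 -0.002 -0.003] cur [ 0.5473 -0.3854  0.2481] yang 5.22 w 0.759 F [-0.4  1.2  0.2] t 30.85 q [-0.79  0.38  1.32 -0.    1.44 -0.88]
```

View pics/w23c.png

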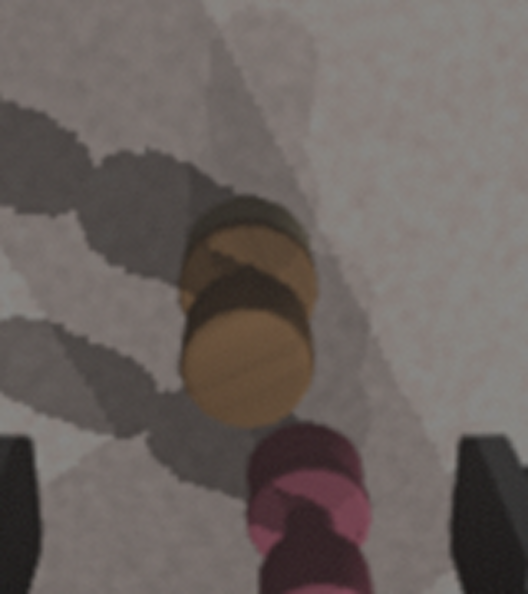

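```bash
python3 -c "
from h import *
s,d=cap('wrist');p=wonz(s,d,324.8,230.9,.11);print(p,'pink',wonz(s,d,343.6,272.7,.04));go(p[0],p[1],.1,5.5)"
```

```text
[ 0.5516407  -0.42724318  0.11      ] pink [ 0.58442887 -0.51640515  0.04      ]
shift [-0.429  0.012  1.482] turn [-0.004 -0.002 -0.003] cur [ 0.5474 -0.385   0.2484] yang 5.25 w 0.759 F [ 0.7  0.2 -0.1] t 30.9 q [-0.79  0.38  1.32 -0.    1.44 -0.88]
```

Emit:
move_arm --pt "-0.2 0.01 0.2 0 0 0 65" --pt "-0.43 0.01 0.6 0 0 0 65" --pt "-0.43 0.01 0.9 0 0 0 65" --pt "-0.43 0.01 0.95 0 0 0 65" --pt "-0.43 0.01 0.95 0 0 0 65"

```text
time_s: 31.52
tool_pos: [0.5522, -0.4266, 0.1542]
ee_rot: [-0.003, 0.674, 0.739, -0.001]
contact_force: [0.3, -0.0, 0.2]
width: 0.761
```

```bash
python3 -c "
from h import *
s,d=cap('wrist','w24');go(.5516,-.4272,.076,5.5); crop(d,'w24c',230,150,430,400,2.4)"
```

```text
shift [ 0.    -0.007  0.792] turn [-0.003 -0.001 -0.002] cur [ 0.5526 -0.4272  0.1552] yang 5.31 w 0.759 F [-0.2 -1.  -0.2] t 31.57 q [-0.83  0.52  1.32 -0.    1.3  -0.92]
```

View pics/w24c.png

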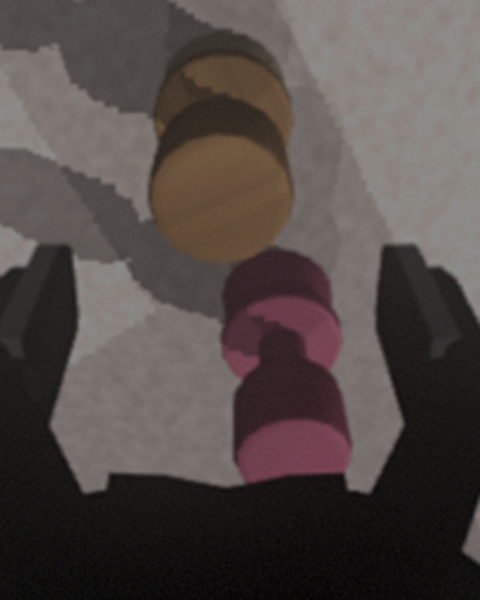

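Emit:
move_arm --pt "0 -0.01 0.3 0 0 0 65" --pt "0 -0.01 0.6 0 0 0 65" --pt "0 -0.01 0.78 0 0 0 65" --pt "0 -0.01 0.78 0 0 0 65" --pt "0 -0.01 0.78 0 0 0 65"

```text
time_s: 32.2
tool_pos: [0.5521, -0.428, 0.079]
ee_rot: [-0.001, 0.674, 0.739, -0.001]
contact_force: [0.7, 0.2, 0.9]
width: 0.76
```

Emit:
move_arm --pt "0 0 0 0 0 0 35" --pt "0 0 0 0 0 0 35" --pt "0 0 0 0 0 0 35" --pt "0 0 0 0 0 0 35" --pt "0 0 0 0 0 0 35" --pt "0 0 0 0 0 0 35" --grip_force 50

```text
time_s: 32.95
tool_pos: [0.5528, -0.429, 0.0811]
ee_rot: [0.001, 0.674, 0.739, -0.001]
contact_force: [-2.1, 0.1, 6.5]
width: 0.481
```

Emit:
move_arm --pt "0 0 -0.2 0 0 0 35" --pt "0 0 -0.4 0 0 0 35" --pt "0 0 -0.72 0 0 0 35" --pt "0 0 -0.72 0 0 0 35"

```text
time_s: 33.45
tool_pos: [0.5548, -0.4307, 0.1582]
ee_rot: [0.005, 0.674, 0.739, -0.002]
contact_force: [0.1, -0.9, -1.8]
width: 0.479
```

```bash
python3 -c "
from h import *
s,d=cap('wrist','w25');p=wr(.0007,-.228);go(*p,.152,5.5)"
```

```text
shift [ 1.864 -0.462  0.023] turn [ 0.001  0.004 -0.002] cur [ 0.5538 -0.4297  0.1556] yang 5.31 w 0.481 F [-0.2 -0.9 -1.1] t 33.5 q [-0.83  0.52  1.33 -0.    1.29 -0.92]
```

View pics/w25.png

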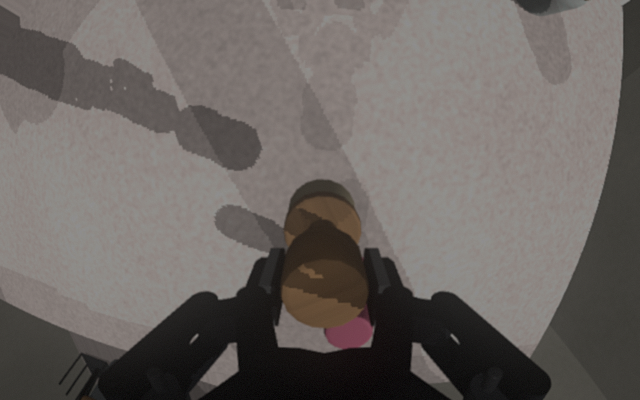

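Emit:
move_arm --pt "0.3 -0.07 0.02 0 0 0 35" --pt "0.6 -0.15 0.02 0 0.004 0 35" --pt "0.95 -0.23 0.02 0 0.004 0 35" --pt "0.95 -0.23 0.02 0 0.004 0 35"

```text
time_s: 34.0
tool_pos: [0.5209, -0.3342, 0.1513]
ee_rot: [-0.001, 0.673, 0.74, 0.001]
contact_force: [-0.1, -0.1, -2.0]
width: 0.478
```

Emit:
move_arm --pt "0.3 -0.07 0 0 0 0 35" --pt "0.6 -0.15 0 0 0 0 35" --pt "0.9 -0.23 0 0 0 0 35" --pt "0.9 -0.23 0 0 0 0 35" --pt "0.9 -0.23 0 0 0 0 35"

```text
time_s: 34.62
tool_pos: [0.4898, -0.2476, 0.1515]
ee_rot: [-0.001, 0.673, 0.74, 0.001]
contact_force: [0.1, -0.0, -1.0]
width: 0.477
```

```bash
python3 -c "
from h import *
s,d=cap('wrist','w26');cap('side','s26');p=wr(.0007,-.035);go(*p,.153,5.5);print(rail(s['tool_pos']))"
```

```text
shift [ 1.924  0.003 -0.01 ] turn [-0.    -0.002 -0.001] cur [ 0.4898 -0.2478  0.1515] yang 5.38 w 0.48 F [-0.2  0.7 -1.7] t 34.73 q [-0.69  0.21  1.74  0.    1.19 -0.78]
(np.float64(0.0001), np.float64(-0.2272))
```

View pics/w26.png

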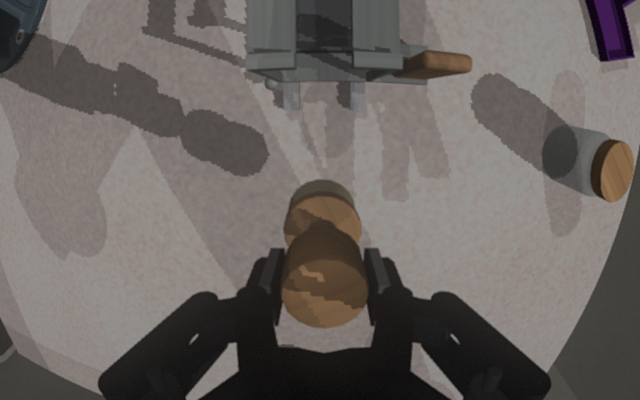

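Emit:
move_arm --pt "0.2 0 -0.015 0 0 0 35" --pt "0.4 0 -0.015 0 0 0 35" --pt "0.6 0 -0.015 0 0 0 35" --pt "0.75 0 -0.015 0 0 0 35" --pt "0.9 0 -0.015 0 0 0 35" --pt "0.96 0 -0.015 0 0 0 35" --pt "0.96 0 -0.015 0 0 0 35"

```text
time_s: 35.6
tool_pos: [0.4809, -0.152, 0.1533]
ee_rot: [-0.001, 0.673, 0.74, 0.001]
contact_force: [0.8, -0.4, -1.9]
width: 0.477
```

```bash
python3 -c "
from h import *
s,d=cap('wrist','w27');p=wr(.0007,-.035);go(*p,.153,5.5);print(rail(s['tool_pos']))"
```

```text
shift [0.966 0.001 0.006] turn [-0.    -0.001 -0.001] cur [ 0.481  -0.1525  0.1534] yang 5.39 w 0.475 F [-0.6  0.3 -1.4] t 35.65 q [-0.54  0.11  1.85  0.    1.18 -0.64]
(np.float64(0.0003), np.float64(-0.1311))
```

View pics/w27.png

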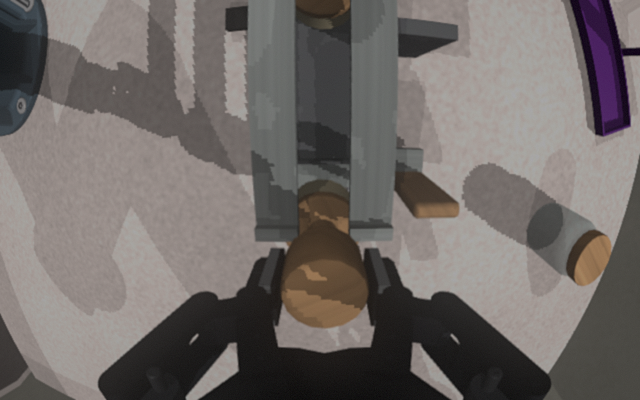

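Emit:
move_arm --pt "0.15 0 0 0 0 0 35" --pt "0.3 0 0 0 0 0 35" --pt "0.45 0 0 0 0 0 35" --pt "0.6 0 0 0 0 0 35" --pt "0.8 0 0 0 0 0 35" --pt "0.96 0 0 0 0 0 35" --pt "0.96 0 0.06 0 0 0 35" --pt "0.96 0 0.13 0 0 0 35" --pt "0.96 0 0.145 0 0 0 35" --pt "0.96 0 0.145 0 0 0 35"

```text
time_s: 36.9
tool_pos: [0.472, -0.0573, 0.139]
ee_rot: [-0.001, 0.673, 0.739, 0.001]
contact_force: [-0.6, 0.9, -0.8]
width: 0.476
```

```bash
python3 -c "
from h import *
s,d=cap('wrist','w28');p=wr(.0007,-.035);go(*p,.138,5.5);print(rail(s['tool_pos']))"
```

```text
shift [0.01  0.002 0.01 ] turn [-0.    -0.001 -0.002] cur [ 0.472  -0.0573  0.139 ] yang 5.35 w 0.477 F [-0.3  0.   0.5] t 36.95 q [-0.37  0.07  1.94  0.    1.14 -0.47]
(np.float64(0.0005), np.float64(-0.036))
```

View pics/w28.png

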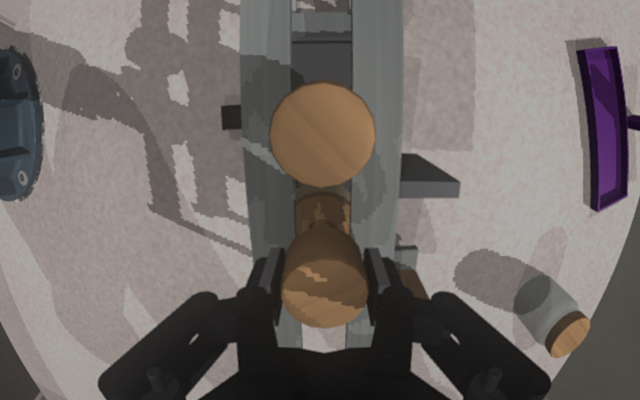

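Emit:
move_arm --pt "0 0 0.01 0 0 0 35" --pt "0 0 0.01 0 0 0 60" --pt "0 0 0.01 0 0 0 60" --pt "0 0 0.01 0 0 0 60" --pt "0 0 0 0 0 0 60"

```text
time_s: 37.58
tool_pos: [0.4719, -0.0573, 0.1388]
ee_rot: [-0.001, 0.673, 0.739, 0.0]
contact_force: [-1.2, -0.3, -0.6]
width: 0.701
```

Emit:
move_arm --pt "0 0 -0.2 0 0 0 60" --pt "0 0 -0.4 0 0 0 60" --pt "0 0 -0.8 0 0 0 60" --pt "0 0 -0.8 0 0 0 60"

```text
time_s: 38.08
tool_pos: [0.4741, -0.0582, 0.2222]
ee_rot: [0.002, 0.673, 0.739, 0.002]
contact_force: [0.4, 0.1, -0.3]
width: 0.702
```

```bash
python3 -c "
from h import *
s,d=cap('wrist','w29');cap('side','s29');cap('top','t29');p=wr(.075,-.115);go(*p,.22,95.5)"
```

```text
shift [-0.788  0.751 -0.022] turn [ 0.    -0.002 -1.002] cur [ 0.4715 -0.0573  0.2181] yang 5.34 w 0.7 F [-0.7  0.3 -0.3] t 38.23 q [-0.37 -0.03  1.86  0.    1.31 -0.47]
```

View pics/w29.png

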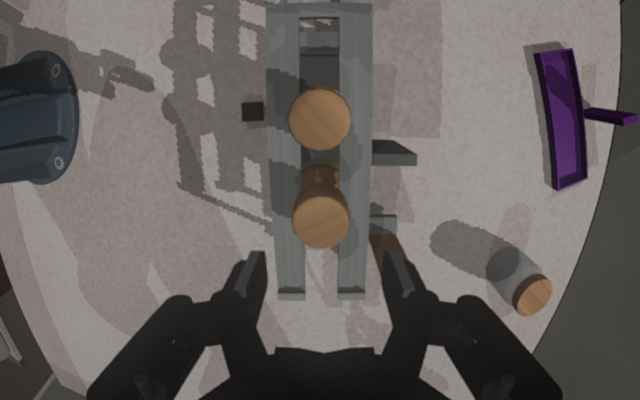

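View pics/s29.png

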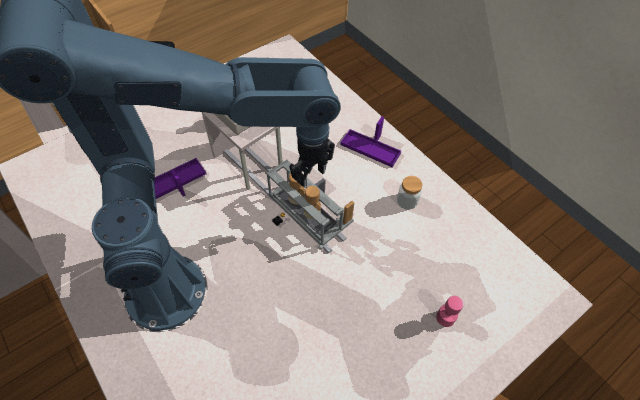

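View pics/t29.png

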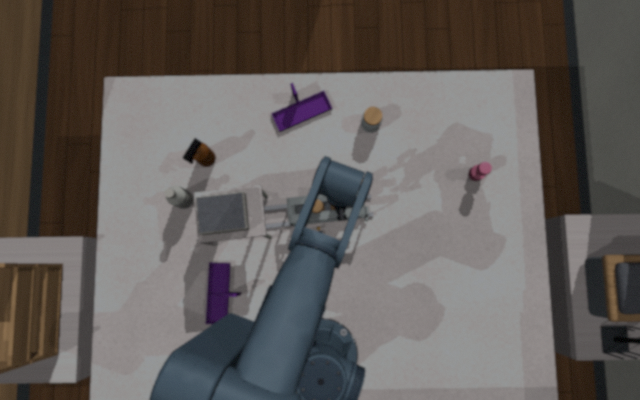

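Emit:
move_arm --pt "-0.2 0.2 -0.2 0 0 -0.1 50" --pt "-0.4 0.4 -0.3 0 0 -0.21 50" --pt "-0.6 0.6 -0.3 0 0 -0.32 50" --pt "-0.79 0.75 -0.3 0 0 -0.43 50" --pt "-0.79 0.75 -0.3 0 0 -0.54 50" --pt "-0.79 0.75 -0.3 0 0 -0.65 50" --pt "-0.79 0.75 -0.3 0 0 -0.76 50" --pt "-0.79 0.75 -0.3 0 0 -0.87 50" --pt "-0.79 0.75 -0.3 0 0 -1 50" --pt "-0.79 0.75 -0.3 0 0 -1 50" --pt "-0.79 0.75 -0.3 0 0 -1 50"

```text
time_s: 39.6
tool_pos: [0.5532, -0.1289, 0.2469]
ee_rot: [-0.002, -0.045, 0.999, 0.002]
contact_force: [0.5, 1.2, 0.1]
width: 0.585
```

```bash
python3 -c "
from h import *
s,d=cap('wrist','w30');p=wr(.077,-.115);go(*p,.081,95.5)
crop(d,'w30c',270,80,520,220,3)"
```

```text
shift [-0.028 -0.004  1.661] turn [ 0.002 -0.002 -0.004] cur [ 0.5534 -0.1289  0.2471] yang 95.18 w 0.591 F [-0.4 -0.8  0.1] t 39.65 q [-0.44  0.15  1.6   0.    1.39 -2.1 ]
```

View pics/w30.png

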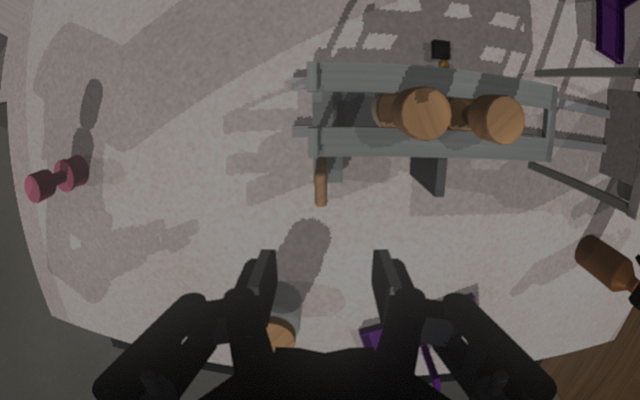

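View pics/w30c.png

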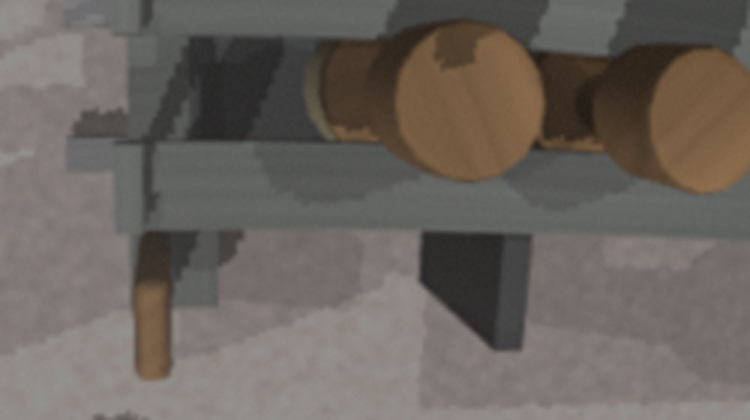

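```bash
python3 -c "
from h import *
s,d=cap('wrist')
f=lambda p:((p[0]+.5)/3-.5+270,(p[1]+.5)/3-.5+80)
for p,z in (((497,349),.117),((521,349),.117),((137,375),.115),((169,375),.115),((152,280),.115),((118,232),.136)): print(rail(wonz(s,d,*f(p),z)))
p=wr(.077,-.115);go(*p,.081,95.5)"
```

```text
(np.float64(0.0807), np.float64(-0.0065))
(np.float64(0.0808), np.float64(0.0021))
(np.float64(0.0892), np.float64(-0.1219))
(np.float64(0.0892), np.float64(-0.1119))
(np.float64(0.0588), np.float64(-0.1169))
(np.float64(0.04), np.float64(-0.126))
shift [-0.027 -0.004  1.663] turn [ 0.002 -0.002 -0.003] cur [ 0.5534 -0.1289  0.2473] yang 95.21 w 0.589 F [-0.4  0.7 -0.3] t 39.7 q [-0.44  0.15  1.6   0.    1.39 -2.1 ]
```

Emit:
move_arm --pt "-0.03 -0.01 0.4 0 0 0 50" --pt "-0.03 -0.01 0.8 0 0 0 50" --pt "-0.03 -0.01 0.8 0 0 0 50" --pt "-0.03 -0.01 0.8 0 0 0 50"

```text
time_s: 40.2
tool_pos: [0.5571, -0.1298, 0.1688]
ee_rot: [-0.001, -0.045, 0.999, 0.001]
contact_force: [-0.3, -0.0, 0.2]
width: 0.582
```

```bash
python3 -c "
from h import *
s,d=cap('wrist','w31');p=wr(.076,-.116);go(*p,.081,95.5)"
```

```text
shift [0.028 0.004 0.885] turn [ 0.001  0.    -0.004] cur [ 0.5576 -0.13    0.1695] yang 95.18 w 0.586 F [ 0.1 -0.5  0.5] t 40.25 q [-0.44  0.24  1.67  0.    1.23 -2.1 ]
```

View pics/w31.png

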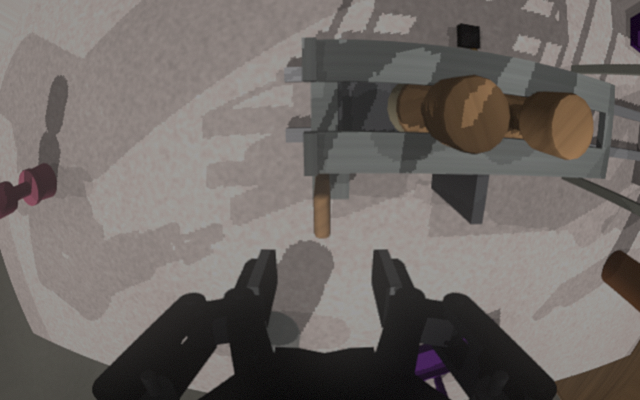

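Emit:
move_arm --pt "0.02 0 0.4 0 0 0 50" --pt "0.02 0 0.7 0 0 0 50" --pt "0.03 0 0.88 0 0 0 50" --pt "0.03 0 0.88 0 0 0 50" --pt "0.03 0 0.88 0 0 0 50"

```text
time_s: 40.88
tool_pos: [0.5558, -0.1307, 0.0831]
ee_rot: [0.001, -0.045, 0.999, 0.0]
contact_force: [0.0, -0.1, -0.3]
width: 0.583
```

Emit:
move_arm --pt "0 0 0 0 0 0 5" --pt "0 0 0 0 0 0 5" --pt "0 0 0 0 0 0 5" --pt "0 0 0 0 0 0 5" --pt "0 0 0 0 0 0 5" --pt "0 0 0 0 0 0 5" --grip_force 60

```text
time_s: 41.62
tool_pos: [0.5566, -0.1311, 0.0843]
ee_rot: [0.002, -0.046, 0.999, -0.0]
contact_force: [0.0, -0.8, 6.3]
width: 0.13
```

```bash
python3 -c "
from h import *
s,d=cap('wrist','w32');p=wr(.076,.055);go(*p,.081,95.5);print(rail(s['tool_pos']))"
```

```text
shift [0.025 1.726 0.031] turn [-0.001  0.003 -0.003] cur [ 0.5565 -0.1312  0.0843] yang 95.22 w 0.132 F [-1.2  0.9  5.5] t 41.67 q [-0.44  0.35  1.73  0.    1.06 -2.1 ]
(np.float64(0.0776), np.float64(-0.1176))
```

Emit:
move_arm --pt "0 0.05 0 0 0 0 5" --pt "0 0.12 0 0 0 0 5" --pt "0 0.2 0 0 0 0 5" --pt "0 0.28 0 0 0 0 5" --pt "0 0.36 0 0 0 0 5" --pt "0 0.44 0 0 0 0 5" --pt "0 0.52 0 0 0 0 5" --pt "0 0.6 0 0 0 0 5" --pt "0 0.68 0 0 0 0 5" --pt "0 0.75 0 0 0 0 5" --pt "0 0.8 0 0 0 0 5" --pt "0 0.8 0 0 0 0 5"

```text
time_s: 43.18
tool_pos: [0.5485, -0.0501, 0.0843]
ee_rot: [0.001, -0.046, 0.999, 0.0]
contact_force: [-5.5, 0.6, 6.9]
width: 0.133
```

```bash
python3 -c "
from h import *
s,d=cap('wrist','w33');cap('side','s33');p=wr(.0775,.052);go(*p,.083,95.5);print(rail(s['tool_pos']))"
```

```text
shift [0.003 0.882 0.014] turn [ 0.     0.002 -0.003] cur [ 0.5485 -0.0501  0.0843] yang 95.25 w 0.13 F [-5.1  0.4  6.3] t 43.27 q [-0.31  0.31  1.78  0.    1.05 -1.97]
(np.float64(0.0774), np.float64(-0.0361))
```

View pics/w33.png

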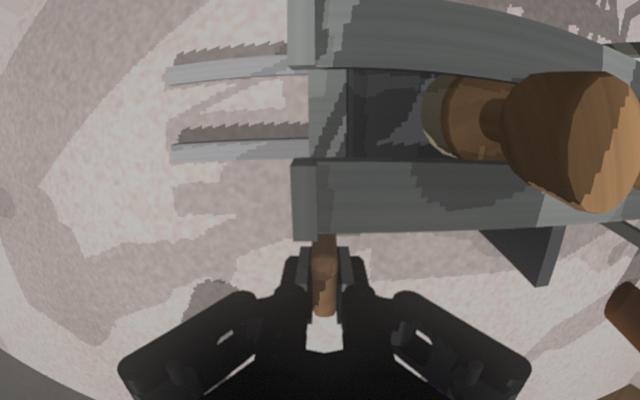

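View pics/s33.png

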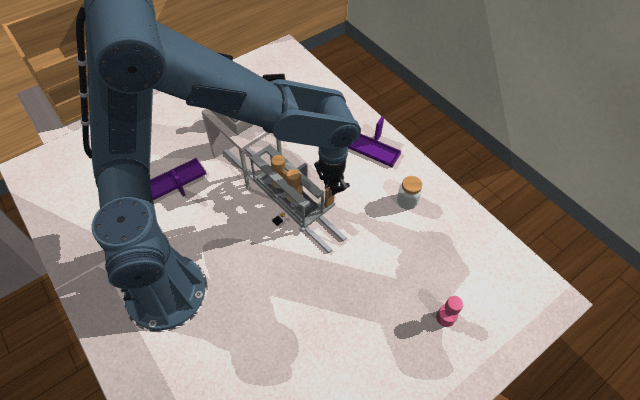

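Emit:
move_arm --pt "0 0.06 0 0 0 0 5" --pt "0 0.13 0 0 0 0 5" --pt "0 0.2 0 0 0 0 5" --pt "0 0.28 0 0 0 0 5" --pt "0 0.36 0 0 0 0 5" --pt "0 0.44 0 0 0 0 5" --pt "0 0.52 0 0 0 0 5" --pt "0 0.6 0 0 0 0 5" --pt "0 0.66 0 0 0 0 5" --pt "0 0.7 0 0 0 0 5" --pt "0 0.7 0 0 0 0 5"

```text
time_s: 44.65
tool_pos: [0.5414, 0.0209, 0.0843]
ee_rot: [0.001, -0.046, 0.999, 0.001]
contact_force: [-4.4, -0.1, 5.9]
width: 0.129
```

```bash
python3 -c "
from h import *
s,d=cap('wrist','w34');p=wr(.0775,.052);go(*p,.083,95.5);print(rail(s['tool_pos']))"
```

```text
shift [-0.003  0.168  0.013] turn [ 0.001  0.001 -0.002] cur [0.5414 0.0209 0.0843] yang 95.28 w 0.13 F [-4.7  0.9  6.2] t 44.7 q [-0.18  0.29  1.8   0.    1.05 -1.85]
(np.float64(0.0771), np.float64(0.0352))
```

Emit:
move_arm --pt "0 0.03 0 0 0 0 5" --pt "0 0.06 0 0 0 0 5" --pt "0 0.09 0 0 0 0 5" --pt "0 0.12 0 0 0 0 5" --pt "0 0.15 0 0 0 0 5" --pt "0 0.18 0 0 0 0 5" --pt "0 0.18 0 0 0 0 5"

```text
time_s: 45.58
tool_pos: [0.5398, 0.0371, 0.0843]
ee_rot: [0.001, -0.046, 0.999, -0.001]
contact_force: [-3.2, -12.8, 2.2]
width: 0.132
```

```bash
python3 -c "
from h import *
s,d=cap('wrist','w35');p=wr(.0775,.052);go(*p,.083,95.5);print(rail(s['tool_pos']))"
```

```text
shift [-0.004  0.005  0.014] turn [-0.001  0.001 -0.002] cur [0.5398 0.0371 0.0844] yang 95.29 w 0.131 F [ -3.1 -12.6   2.5] t 45.62 q [-0.15  0.29  1.8  -0.    1.05 -1.81]
(np.float64(0.0771), np.float64(0.0515))
```

Emit:
move_arm --pt "0 0.03 0 0 0 0 5" --pt "0 0.06 0 0 0 0 5" --pt "0 0.06 0 0 0 0 5"

```text
time_s: 46.0
tool_pos: [0.5398, 0.0371, 0.0844]
ee_rot: [0.001, -0.046, 0.999, -0.006]
contact_force: [-2.8, -31.8, 0.2]
width: 0.132
```

```bash
python3 -c "
from h import *
s,d=cap('wrist','w36');p=wr(.0775,.052);go(*p,.083,95.5);print(rail(s['tool_pos']));cap('side','s36')"
```

```text
shift [-0.004  0.005  0.014] turn [-0.007  0.001 -0.003] cur [0.5398 0.0371 0.0844] yang 95.27 w 0.131 F [ -3.3 -32.7   0. ] t 46.05 q [-0.14  0.29  1.8  -0.01  1.05 -1.8 ]
(np.float64(0.0771), np.float64(0.0515))
```

View pics/w36.png

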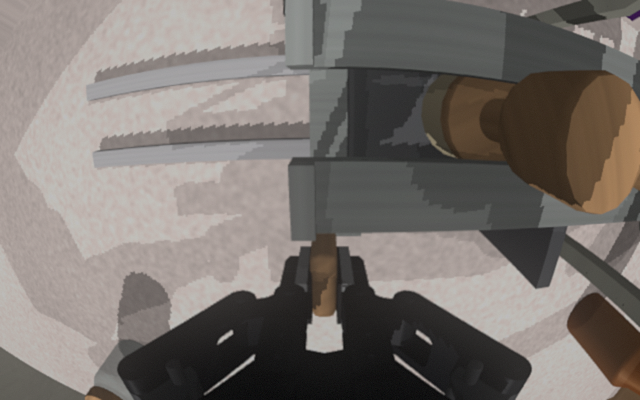

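Emit:
move_arm --pt "0 0 0 0 0 0 5" --pt "0 0 0 0 0 0 40" --pt "0 0 0 0 0 0 40" --pt "0 0 0 0 0 0 40" --pt "0 0 0 0 0 0 40"

```text
time_s: 46.72
tool_pos: [0.5398, 0.0375, 0.0844]
ee_rot: [0.001, -0.046, 0.999, -0.005]
contact_force: [-0.1, 0.4, 0.3]
width: 0.467
```

Emit:
move_arm --pt "-0.02 0 -0.4 0 0 0 40" --pt "-0.02 0 -0.8 0 0 0 40" --pt "-0.02 0 -1 0 0 0 40"

```text
time_s: 47.1
tool_pos: [0.5428, 0.0389, 0.1869]
ee_rot: [0.002, -0.046, 0.999, -0.006]
contact_force: [1.0, 0.3, -0.8]
width: 0.469
```

Emit:
move_arm --pt "0 -0.4 -0.3 0 0 0 40" --pt "0 -0.8 -0.6 0 0 0 40" --pt "0 -1 -0.6 0 0 0 40" --pt "0 -1 -0.6 0 0 0 40"

```text
time_s: 47.6
tool_pos: [0.5513, -0.0608, 0.2471]
ee_rot: [0.002, -0.045, 0.999, -0.005]
contact_force: [-0.9, -0.5, -0.0]
width: 0.469
```

```bash
python3 -c "
from h import *
s,d=cap('wrist','w37');crop(d,'w37c',300,40,560,240,3);cap('side','s37');go(*wr(.075,.055),.3)"
```

```text
shift [ 0.041  0.998 -0.546] turn [-0.006  0.001  0.   ] cur [ 0.5508 -0.0591  0.2464] yang 95.29 w 0.468 F [-0.  0. -0.] t 47.7 q [-0.32  0.12  1.65 -0.01  1.37 -1.98]
```

View pics/w37.png

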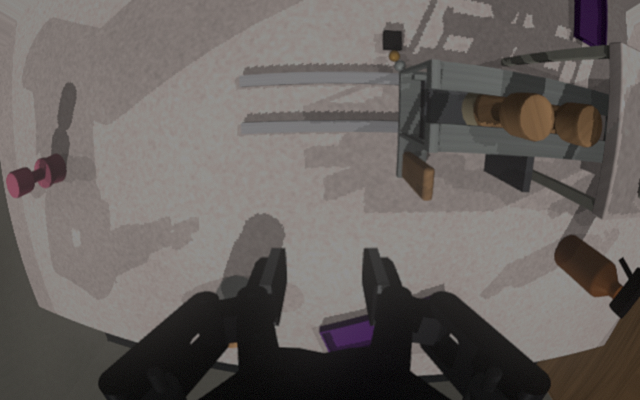

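View pics/w37c.png

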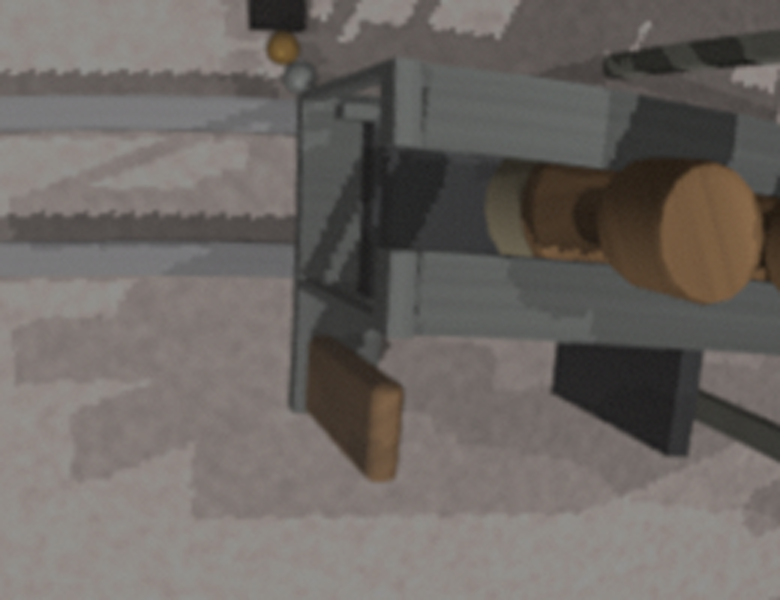

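View pics/s37.png

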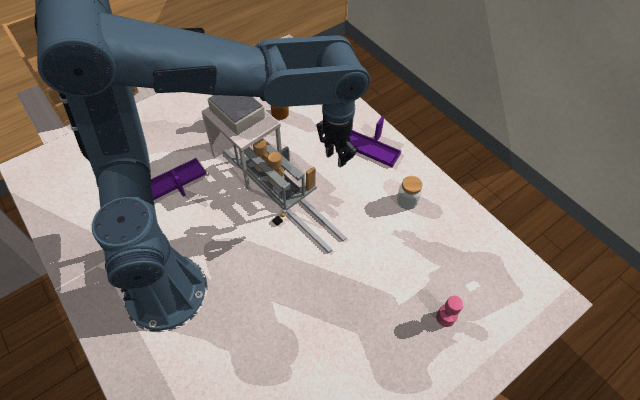

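```bash
python3 -c "
from h import *
s,d=cap('wrist')
f=lambda p:((p[0]+.5)/3-.5+300,(p[1]+.5)/3-.5+40)
for n,p,z in (('mouth n',(392,60),.136),('mouth f',(388,338),.136),('tab end',(668,453),.117),('tab end r',(688,456),.117),('handle l',(369,476),.115),('handle r',(397,476),.115),('knob',(710,234),.168)): print(n,rail(wonz(s,d,*f(p),z)))"
```

```text
mouth n (np.float64(-0.0393), np.float64(0.0421))
mouth f (np.float64(0.0394), np.float64(0.0439))
tab end (np.float64(0.0783), np.float64(0.1632))
tab end r (np.float64(0.0793), np.float64(0.1729))
handle l (np.float64(0.0875), np.float64(0.0487))
handle r (np.float64(0.0875), np.float64(0.0583))
knob (np.float64(-0.0001), np.float64(0.1298))
```

```bash
python3 -c "
from h import *
print(job.hand_in()); print(status.sense()['time_s'])"
```

```text
the job is handed in; nothing more can be done
None
the job is handed in; nothing more can be done
```

The job is done and handed in at about 48 s of the 210 s allowed. `hand_in` gives no verdict, so the checks below are my own measurements.

- **Caddy out:** I pulled it by its handle until it hit the stop. The highest wrist force I read during the whole job was about 90 N, at this stop; the limit is 120 N.
- **Tray:** I slid it onto the deck until it met the back strip. The last measurement puts it about 1 mm off centre along the rail and against the strip.
- **Brushes:** only two brown ones were visible in any view. Both went in through the open mouth, and their knobs now sit on the strips behind the lip, at about y = +35 and -35 mm from the middle of the rail. I saw no object knocked aside during the run.
- **Caddy home:** it stopped hard, with no movement at about 32 N. In the camera its handle had moved 170.4 mm and the tray tab about 170.3 mm, against the 170 mm travel.
- **Left alone:** the jar, both bottles, the pink brush and the purple trays were not touched.

No check failed. The mouth of the rail, read separately, gave 168 to 170 mm of travel. That differs from the handle by 1–2 mm, which is within the camera calibration error.

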